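Load the valve discharge bay and shut its guard doors

ROBOT

A 6-joint arm with a two-finger parallel gripper is mounted at the origin on the work surface. World frame = base frame: x ahead of the robot, y to its left, z up, the work surface at z = 0. Lengths are in mm, angles in degrees, forces in N, time in s.
With the tool pointing down it reaches from about 300 to 850 mm from the base axis. Payload 4.2 kg.
Tool frame: the origin (TCP) lies between the finger pads; the fingertips stand 22 mm ahead of it and the grasp point (between the pads) lies 3 mm ahead of it; z points along the fingers, y is the direction in which the jaws open and shut (so a half turn about z gives the same grasp; the last joint's range is limited). The gripper opens to 91 mm and grips with 3 to 60 N. Pads are 32 mm wide; open, the fingers measure 118 mm over their backs; the gripper's body (76 mm by 178 mm) begins 60 mm behind the grasp point.
Start: joints at [74.542, 18.312, 89.639, -0, 72.044, -1.146], TCP at [142.147, 557.167, 235.976] pointing down, gripper open.
Joint ranges: [-177.97, 177.97], [-48.28, 115.42], [12.27, 149.76], [-77.06, 257.06], [2.81, 150.46], [-146.56, 146.56]. Speed limits (degrees/s): [147.25, 147.25, 180, 180, 180, 180].

INTERFACE

Orientations are given as [roll, pitch, yaw] about the fixed x, y, z axes, in that order (R = Rz(yaw) Ry(pitch) Rx(roll)).
In Python, from workcell import * gives the robot as it stands.
- The arm moves only by the shell command python3 -m jog 'ROWS' [OPENING] [FORCE]. ROWS is text: rows parted by semicolons, each of 6 numbers parted by spaces: the shift along the tool's x, y, z in units of 0.5 m (1.0 is 0.5 m), then the turn, a rotation vector about the tool's x, y, z in units of pi/2 rad (1.0 is pi/2 rad). A call has 1 to 20 rows; each row is the pose to reach, as a shift and turn from the pose measured when the call began, along the tool's axes at that moment; what a row does not reach only later rows make up. A row lasts 1/12 s, in which the tool goes at most 41.7 mm and 7.16 degrees, less where a joint would pass 70% of its speed; a pose out of reach is approached as far as the arm can. A call with a number of a shift or a turn outside -1 to 1 is refused whole. A call with a gripper value outside its range is refused whole. OPENING is the opening, from -1 (shut) to 1 (fully open), set as the call begins (- or left out, the last holds). The fingers move at their own pace and stop on an object; FORCE is the grip in N (left out, the last holds). Time passes only in rows, so rows that repeat a pose let the fingers close. It gives the time, the measured TCP pose, the force and the opening at its end, in the units of the state.
- state(): the state, without advancing time (a new reading comes with each control period).
- grab_frame(name): name is "scene" or "top" or "wrist"; returns the picture (480x640x3 uint8, red, green, blue); there is no depth.
- calibration(name): a dict with "mtx" (3x3 intrinsics, pixels), "rvec" (rotation vector, rad) and "tvec" (3), from world to camera coordinates, as OpenCV has them. Camera axes: x right, y down, z forward; pixel columns grow to the right and rows downward; lengths in mm; the calibration is good to about 2 mm. A picture is of the moment at which its call begins: read the wrist's pose just before it. calibration takes no time and is no camera call; for the wrist camera it gives the pose at the moment of the call.
- job_done(): hands the job in, once; it reports no verdict.
Trained networks look in the newest picture that a camera, given by its name, has taken for a name from the list of things; names that differ only in an ending like _2 or _b are one class to them, and where a whole thing is asked for, a point or a joint stands for the part that bears it (a point fixed in the world has none). Each returns a list of dicts, best first, with "confidence" (0 to 1); they miss things now and then, are a little off and sometimes report something else, mostly with a low value. They report only what shows in the picture. A call takes as long as a camera call. They do not tell look-alikes from the thing itself.
- spot_in(query, camera): "rect" ([left, top, right, bottom] in pixels, round what is visible of it).
- tip_of(query, camera): "location" ([column, row] in pixels: a listed point, or the origin of a listed thing).
The state is a dict: "time_s": time; "qpos": joint angles; "qvel": joint speeds; "effort": joint torques, N m; "ee_pos": TCP position; "ee_rot": TCP orientation; "force": force on the tool from outside, world axes, zero at the start; "torque": the same for the moment, N m; "gripper_width": finger opening in mm.
Only numpy, scipy, OpenCV 4.12 (cv2) and the standard library are available. Lean on these libraries where they do the work, as an engineer would, in place of code of your own. Each camera call takes 0.05 s, during which the arm holds its last target. There are 200 camera calls.

TASK

Make the discharge bay ready for a test: first pick out any parts left lying on the rubber bed and put them in the parts tray. Then bring each standing valve carrier's foot up against the front edge of the bed and push high on its face so that it tips over onto its side (do not turn it over in mid-air), to lie flat and straight on the bed with its brass outlet pointing at the rear baffle and its foot end clear of the doors. Last, push both guard doors shut until they seat on their detents, leaving the valve head and the spanner beside the bay where they are.

Things in the scene. Friction and masses are not known exactly. Their poses are not given: they have to be found in the camera images.
- bay: discharge bay, a fixed open-topped steel pen. Origin on the bench below the middle of the bed's front edge; x points in to the baffle, y to its left, z up. Side walls 126 mm high at y = +-192 to 202 mm, x -35 to 230 mm. Rear baffle wall 160 mm high at x = 230 mm, with a hood at its top (x above 200 mm, z 135 to 160 mm)
- bed_edge (a point): middle of the bed's front top edge (bay x = 0, z = 12 mm). The bed, tan rubber on steel, is a raised plate 12 mm thick, bay x 0 to 230 mm, y -190 to 190 mm. In front of it is bare bench (z = 0); its front edge is the step that stops a carrier's foot
- left_door (a joint): left guard door (+y side), 193 mm wide, 12 mm thick, 6 to 120 mm above the bench. 0 rad = shut, along the bay's y from the hinge to the middle; 1.57 = straight out along bay -x; limit 2.0. Stays where left; a detent at the hinge resists near 0.4 rad (about 2 N at mid door) and below about 0.2 rad pulls it shut. Bar handle on the outer face 172 mm from the hinge, 35 mm proud, z 30 to 95 mm
- right_door (a joint): right guard door, mirror image of the left one: 0 rad shut, grows to 2.0 rad as it swings outwards to bay -x
- left_door_mid (a point): point in the middle of the left door's thickness, 110 mm from its hinge axis and 60 mm above the bench; moves with the door
- right_door_mid (a point): point in the middle of the right door's thickness, 110 mm from its hinge axis and 60 mm above the bench; moves with the door
- left_door_hinge (a point): point on the left door's upright hinge axis (bay x -40, y +200 mm), 60 mm above the bench
- right_door_hinge (a point): point on the right door's upright hinge axis (bay x -40, y -200 mm), 60 mm above the bench
- carrier1_mid (a point): standing valve carrier: closed aluminium box, grey end plates, 80 mm (own x) by 60 mm (own y), 150 mm tall (own z, foot to outlet), 0.5 to 0.8 kg, balanced; brass outlet 28 mm across, 18 mm proud, mid top. Point: box centre, 75 mm above the foot. Starts upright on the bench before the bay, own x roughly to the baffle. None if absent
- carrier2_mid (a point): standing valve carrier: closed aluminium box, grey end plates, 80 mm (own x) by 60 mm (own y), 150 mm tall (own z, foot to outlet), 0.5 to 0.8 kg, balanced; brass outlet 28 mm across, 18 mm proud, mid top. Point: box centre, 75 mm above the foot. Starts upright on the bench before the bay, own x roughly to the baffle. None if absent
- carrier3_mid (a point): standing valve carrier: closed aluminium box, grey end plates, 80 mm (own x) by 60 mm (own y), 150 mm tall (own z, foot to outlet), 0.5 to 0.8 kg, balanced; brass outlet 28 mm across, 18 mm proud, mid top. Point: box centre, 75 mm above the foot. Starts upright on the bench before the bay, own x roughly to the baffle. None if absent
- carrier1_outlet (a point): tip of carrier1's brass outlet, 168 mm above its foot on its own z axis. None if absent
- carrier2_outlet (a point): tip of carrier2's brass outlet, 168 mm above its foot on its own z axis. None if absent
- carrier3_outlet (a point): tip of carrier3's brass outlet, 168 mm above its foot on its own z axis. None if absent
- carrier1_foot (a point): centre of the underside of carrier1's foot, 75 mm below its centre on its own z axis. None if absent
- carrier2_foot (a point): centre of the underside of carrier2's foot, 75 mm below its centre on its own z axis. None if absent
- carrier3_foot (a point): centre of the underside of carrier3's foot, 75 mm below its centre on its own z axis. None if absent
- guard_mid (a point): black polymer gauge guard: a round cup 66 mm across and 18 mm high with a stiff hoop over it; the hoop's flat top bar is 64 mm long along its own x, 10 mm wide, 46 to 60 mm above the underside, to be taken across its width. This point is on the axis, 30 mm above the underside. 90 g. None if absent
- pin_mid (a point): steel handle pin lying flat: round shank 14 mm thick along its own x, 112 mm long over all, with a 22 mm square end at both ends (from 44 to 56 mm at +x, from -56 to -48 mm at -x). This point is at its middle, on the axis, 11 mm above what it lies on. 130 g. None if absent
- collar_mid (a point): pale blue plastic collar ring lying flat: 72 mm outside, 52 mm inside, 20 mm high, wall 10 mm. This point is at its centre, 10 mm above its underside. 50 g. None if absent
- tray: grey plastic parts tray fixed on the bench, open-topped, 210 mm (its x) by 150 mm (its y), 35 mm high, walls 4 mm. Origin at the centre of its underside. It stands to the left or to the right of the bay
- calibrator: black gauge calibrator, a fixed box 110 mm (x) by 120 mm (y), 52 mm high, on the other side of the bay from the tray; not part of the job. Origin at the centre of its underside
- valve_head: loose brass valve head, 75 mm tall, 48 mm across, standing beside the bay; a bystander to be left alone. Origin at the centre of its underside
- spanner: loose steel spanner, 180 mm long along its own x, lying beside the bay; a bystander to be left alone. Origin under its middle
Things that resemble listed ones, but are neither listed nor needed, are in the scene too. Leave any turquoise look-alike of the part that bears carrier2_mid alone.

How it is judged:
By the outcome, as a careful person would: the job done as asked, in the order asked, and still so for the second after the job is handed in, with the robot touching nothing.
Of carrier1, carrier2, carrier3 only 2 to 3 are there at a start; the rules pass over those that are not, and their reading is None.
Of guard, pin, collar only 1 to 2 are there at a start; the rules pass over those that are not, and their reading is None.
At some moment in a run one of guard, pin, collar may be knocked a few centimetres aside while the robot is not near it.
Once in a run the grip may slacken for a moment while it holds something.
It also fails if it takes over 210 s, if anything falls off the work surface, if the arm or the gripper's body presses on something with over 40 N, if the wrist force passes 120 N, or if a joint passes its speed limit or range.

## Working session

There is one attempt and no reset: what is moved stays moved. The work goes in short steps, Python scripts to look and compute and a shell command to move; the robot and the scene stay as the last step left them, time stands still between calls to the robot, and variables do not carry over. Pictures are saved under pics/ and viewed, about 12 in all and at most 16, crops included, and the job is handed in when it is done.

```bash
ls; mkdir -p pics; python3 - <<'E'
from workcell import *
import cv2
print(state())
for n in ("scene","top"):
    im=grab_frame(n); cv2.imwrite(f"pics/{n}0.png",im[:,:,::-1])
    c=calibration(n); print(n,c)
E
```

```text
pics
{'time_s': 0.0, 'qpos': array([ 7.45436191e+01,  1.83518237e+01,  8.97035277e+01, -1.26663866e-03,
        7.20439161e+01, -1.14674552e+00]), 'qvel': array([-0.02164264,  0.07553391, -0.0335635 , -0.05601781,  0.02613144,
        0.00572189]), 'effort': array([-1.84598910e-03, -4.12462378e+01, -2.31966090e+01,  7.22762081e-02,
        4.57907771e-02, -1.67836506e-04]), 'ee_pos': array([142.01347838, 556.72854889, 235.13791678]), 'ee_rot': array([-1.79900728e+02, -7.82628818e-04,  1.65690756e+02]), 'force': array([-0.07217324,  1.23158396,  0.15848628]), 'torque': array([-0.01265695,  0.00048988,  0.0005031 ]), 'gripper_width': 90.84710818918722}
scene {'mtx': array([[480.71561256,   0.        , 318.52536434],
       [  0.        , 480.71561256, 238.10280289],
       [  0.        ,   0.        ,   1.        ]]), 'rvec': array([ 1.26412034,  2.0920614 , -1.05026805]), 'tvec': array([ 227.0335885 , -178.55751764, 1571.08310691])}
top {'mtx': array([[517.42157163,   0.        , 319.34975171],
       [  0.        , 517.42157163, 237.40605859],
       [  0.        ,   0.        ,   1.        ]]), 'rvec': array([ 2.15543095, -2.09461725,  0.20416334]), 'tvec': array([  -6.25095291,  534.23890291, 1405.44132936])}
```

View pics/scene0.png

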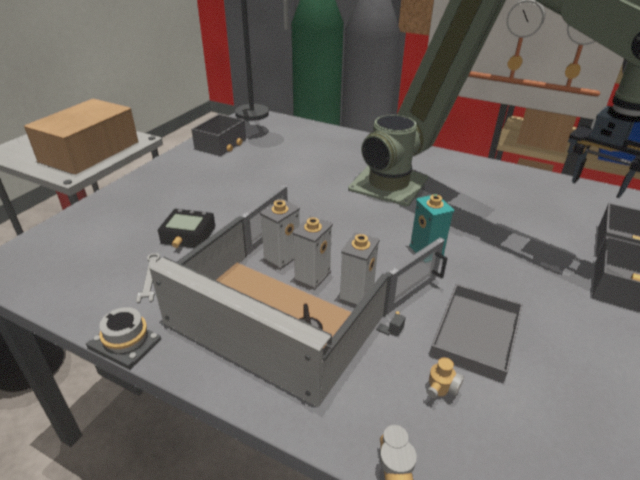

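View pics/top0.png

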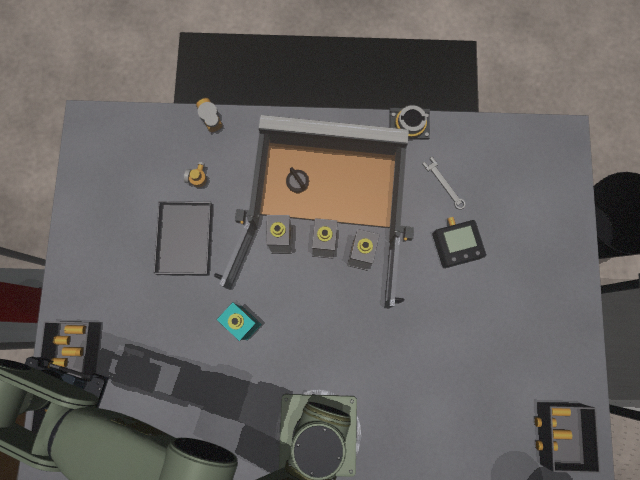

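```bash
cat > h.py <<'E'
from workcell import *
import numpy as np, cv2
from scipy.optimize import least_squares
from scipy.spatial.transform import Rotation as Rn
def proj(p,c): return cv2.projectPoints(np.array(p,float).reshape(-1,3),c["rvec"],c["tvec"],c["mtx"],None)[0].reshape(-1,2)
def plane(uv,c,z):
    R=cv2.Rodrigues(c["rvec"])[0]; d=R.T@np.linalg.inv(c["mtx"])@np.array([uv[0],uv[1],1.]); o=-R.T@c["tvec"].ravel()
    return o+d*(z-o[2])/d[2]
def bay2w(p,b):
    a=np.radians(b[2]); p=np.array(p,float); q=p.copy()
    q[...,0]=b[0]+np.cos(a)*p[...,0]-np.sin(a)*p[...,1]; q[...,1]=b[1]+np.sin(a)*p[...,0]+np.cos(a)*p[...,1]; return q
def w2bay(p,b):
    a=np.radians(b[2]); p=np.array(p,float); q=p.copy(); dx=p[...,0]-b[0]; dy=p[...,1]-b[1]
    q[...,0]=np.cos(a)*dx+np.sin(a)*dy; q[...,1]=-np.sin(a)*dx+np.cos(a)*dy; return q
def tool(p,yaw=None):
    "shift in jog units to world TCP p, with the tool's measured axes; yaw turn in jog units"
    s=state(); R=Rn.from_euler('xyz',s["ee_rot"],degrees=True)
    d=R.inv().apply(np.array(p,float)-s["ee_pos"])/500
    t=np.zeros(3)
    if yaw is not None: t=(R.inv()*Rn.from_euler('xyz',[180,0,yaw],degrees=True)).as_rotvec()/(np.pi/2)
    return np.round(d,4),np.round(t,4)
E
python3 - <<'E'
from h import *
Z={"left_door_hinge":60,"right_door_hinge":60,"bed_edge":12,"left_door_mid":60,"right_door_mid":60,"bay":0,
"carrier1_mid":75,"carrier2_mid":75,"carrier3_mid":75,"carrier1_outlet":168,"carrier2_outlet":168,"guard_mid":42,"pin_mid":23,"collar_mid":22,"tray":0,"valve_head":0,"spanner":0,"calibrator":0}
for n in ("top","scene"):
    c=calibration(n); grab_frame(n)
    for q,z in Z.items():
        for r in tip_of(q,n)[:4]:
            if r["confidence"]>.15: print(n,q,round(r["confidence"],2),np.round(r["location"],1),np.round(plane(r["location"],c,z)))
print(state()["time_s"])
E
```

```text
top left_door_hinge 0.7 [256.5 222.8] [569. 187.  60.]
top left_door_hinge 0.62 [442.8 183.5] [ 699. -339.   60.]
top left_door_hinge 0.59 [362.  251.3] [ 496. -111.   60.]
top right_door_hinge 0.82 [395.3 234.9] [ 546. -203.   60.]
top bed_edge 0.92 [321.6 221. ] [590.   4.  12.]
top left_door_mid 0.95 [237.2 259.9] [462. 235.  60.]
top left_door_mid 0.66 [442.  179.3] [ 712. -337.   60.]
top right_door_mid 0.73 [392. 277.] [ 427. -194.   60.]
top bay 0.73 [321.5 220.2] [595.   4.   0.]
top carrier1_mid 0.56 [362.  249.6] [ 499. -109.   75.]
top carrier1_mid 0.44 [444.1 184.9] [ 691. -339.   75.]
top carrier2_mid 0.9 [323.7 238.4] [527.  -3.  75.]
top carrier2_mid 0.69 [237.9 322. ] [293. 221.  75.]
top carrier2_mid 0.38 [457.2 244.9] [ 520. -372.   75.]
top carrier3_mid 0.57 [278.5 237.3] [526. 122.  75.]
top carrier1_outlet 0.87 [362.7 239.6] [ 509. -103.  168.]
top carrier2_outlet 0.64 [233.9 321.7] [291. 217. 168.]
top carrier2_outlet 0.56 [323.1 230.8] [530.   0. 168.]
top guard_mid 0.94 [299.1 180. ] [703.  72.  42.]
top guard_mid 0.75 [184.7 242.1] [511. 388.  42.]
top pin_mi
[... 1446 characters left out ...]
ene carrier2_outlet 0.61 [436.2 193. ] [271. 214. 168.]
scene guard_mid 0.63 [305.9 320.5] [699.  77.  42.]
scene guard_mid 0.44 [188.6 234.5] [ 573. -343.   42.]
scene guard_mid 0.26 [475.3 335.3] [573. 404.  42.]
scene collar_mid 0.46 [298.5 292.3] [612.   9.  22.]
scene collar_mid 0.34 [281.5 197.7] [ 272. -241.   22.]
scene collar_mid 0.3 [149.4 278.2] [ 736. -330.   22.]
scene tray 0.77 [477.3 335.2] [528. 406.   0.]
scene valve_head 0.75 [439.3 389.9] [704. 373.   0.]
scene valve_head 0.42 [243.1 237.4] [ 470. -246.    0.]
scene valve_head 0.24 [363.9 236.6] [309.  46.   0.]
scene spanner 0.83 [149.4 278.4] [ 720. -351.    0.]
scene calibrator 0.71 [186.9 234.3] [ 532. -391.    0.]
2.0
```

```bash
cat >> h.py <<'E'
BED=np.array([[0,-190,12],[0,190,12],[230,190,12],[230,-190,12]],float)
def box_top(x,y,yaw,z=150,lx=80,ly=60):
    return bay2w(np.array([[-lx/2,-ly/2,z],[lx/2,-ly/2,z],[lx/2,ly/2,z],[-lx/2,ly/2,z]]),(x,y,yaw))
def draw(im,p,c,col=(0,0,255),k=1,off=(0,0)):
    q=((proj(p,c)-off+.5)*k*8-4).astype(int); cv2.polylines(im,[q.reshape(-1,1,2)],True,col,1,cv2.LINE_AA,3)
E
python3 - <<'E'
from h import *
im=grab_frame("top"); c=calibration("top")
b,g,r=[im[:,:,i].astype(int) for i in (2,1,0)]
m=((r-b>60)&(r>120)).astype(np.uint8); m[:130]=0;m[240:]=0;m[:,:255]=0;m[:,410:]=0
L=[];F=[];Rr=[]
for v in range(160,208,2):
    u=np.flatnonzero(m[v]); L.append(plane((u[0]-.5,v),c,12)); Rr.append(plane((u[-1]+.5,v),c,12))
for u in list(range(264,268))+list(range(293,312))+list(range(341,352))+list(range(378,388)):
    v=np.flatnonzero(m[:,u]); F.append(plane((u,v[-1]+.5),c,12))
L,Rr,F=map(np.array,(L,Rr,F))
def res(b): return np.r_[w2bay(L,b)[:,1]-190,w2bay(Rr,b)[:,1]+190,w2bay(F,b)[:,0]]
s=least_squares(res,[594,0,-3.5],loss='soft_l1',f_scale=2); B=s.x
print(B, [np.abs(x).mean().round(1) for x in np.split(s.fun,[len(L),len(L)+len(Rr)])])
print("left/right mean",w2bay(L,B)[:,1].mean(),w2bay(Rr,B)[:,1].mean(),w2bay(F,B)[:,0].round(1))
x0,y0=225,130; k=4
cr=cv2.resize(im[y0:y0+145,x0:x0+190,::-1],None,fx=k,fy=k,interpolation=cv2.INTER_CUBIC)
draw(cr,bay2w(BED,B),c,(0,0,255),k,(x0,y0))
cv2.imwrite("pics/crop1.png",cr)
E
```

```text
[594.20339416  -6.70551493  -4.03631798] [np.float64(5.7), np.float64(6.2), np.float64(0.8)]
left/right mean 184.25661646212225 -183.8070832989747 [ 0.7  1.   1.3  1.6  0.2  0.5  0.8  1.1  1.4 -1.3 -1.  -0.7 -0.4 -0.1
  0.2  0.4  0.7  1.   1.3  1.6 -1.1 -0.8 -0.5 -0.7 -0.4 -0.1  0.2  0.5
  0.8  1.1 -1.6 -1.3 -1.  -0.7 -1.8 -1.5 -1.2 -0.9 -0.6 -0.3 -0.   0.2
  0.5  0.8]
```

View pics/crop1.png

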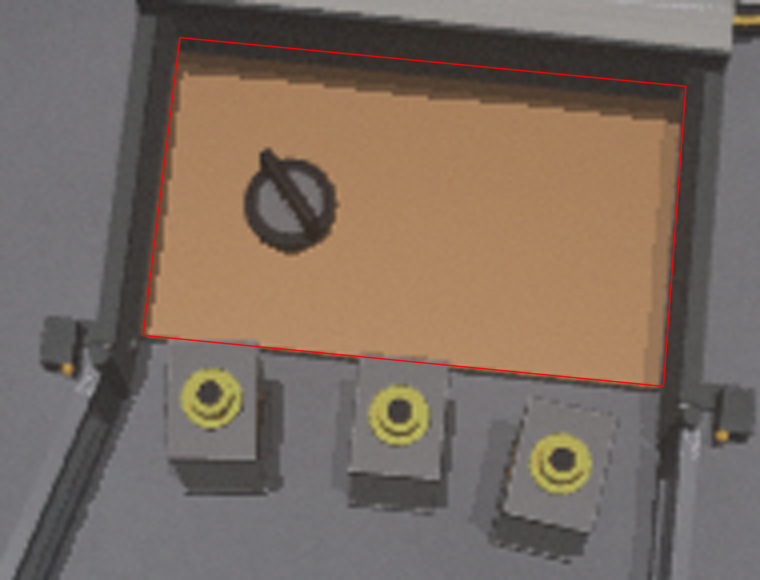

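```bash
echo 'B=(594.2,-6.7,-4.04)' >> h.py; python3 - <<'E'
from h import *
c=calibration("top")
a=plane((292,168.75),c,72);b=plane((304,188.75),c,72); d=a-b
print((a+b)/2,np.degrees(np.arctan2(d[1],d[0])),np.linalg.norm(d))
print(tool([700,70,260],-149))
E
```

```text
[697.27499175  74.25986281  72.        ] 31.935213167180635 68.12054042932463
(array([-1.3219, -0.6683, -0.048 ]), array([ 0.    ,  0.    , -0.5035]))
```

```bash
r="";python3 -m jog '-.1 -.05 0 0 0 -.04;-.3 -.15 -.02 0 0 -.12;-.5 -.25 -.02 0 0 -.2;-.66 -.334 -.024 0 0 -.25;-.66 -.334 -.024 0 0 -.25;-.66 -.334 -.024 0 0 -.25;-.66 -.334 -.024 0 0 -.25;-.66 -.334 -.024 0 0 -.25;-.66 -.334 -.024 0 0 -.25;-.66 -.334 -.024 0 0 -.25;-.66 -.334 -.024 0 0 -.25' 0 20
python3 -c "
from h import *
print(tool([660,70,270],-149))"
```

```text
time_s: 2.97
ee_pos: [422.0, 312.4, 248.0]
ee_rot: [180.0, 0.0, -172.1]
force: [-0.4, 0.3, -0.9]
gripper_width: 45.8
(array([-0.4045, -0.5458, -0.0442]), array([ 2.000e-04,  1.000e-04, -2.563e-01]))
```

```bash
python3 -m jog '-.1 -.13 -.02 0 0 -.06;-.2 -.26 -.03 0 0 -.12;-.3 -.4 -.044 0 0 -.2;-.4 -.54 -.044 0 0 -.256;-.4 -.54 -.044 0 0 -.256;-.4 -.54 -.044 0 0 -.256;-.4 -.54 -.044 0 0 -.256;-.4 -.54 -.044 0 0 -.256;-.4 -.54 -.044 0 0 -.256;-.4 -.54 -.044 0 0 -.256;-.4 -.54 -.044 0 0 -.256;-.4 -.54 -.044 0 0 -.256'
python3 - <<'E'
from h import *
c=calibration("wrist"); im=grab_frame("wrist"); out=im[:,:,::-1].copy()
for q,z in (("guard_mid",42),("carrier1_outlet",168),("pin_mid",23),("collar_mid",22)):
    for r in tip_of(q,"wrist"): print(q,r["confidence"],r["location"],plane(r["location"],c,z))
draw(out,bay2w(BED,B),c); cv2.imwrite("pics/w1.png",out)
E
```

```text
time_s: 3.97
ee_pos: [656.1, 74.7, 269.8]
ee_rot: [179.9, -0.0, -148.9]
force: [-0.6, 0.4, 0.3]
gripper_width: 45.7
guard_mid 0.79 [299.8, 249.6] [703.23341621  80.33355396  42.        ]
```

View pics/w1.png

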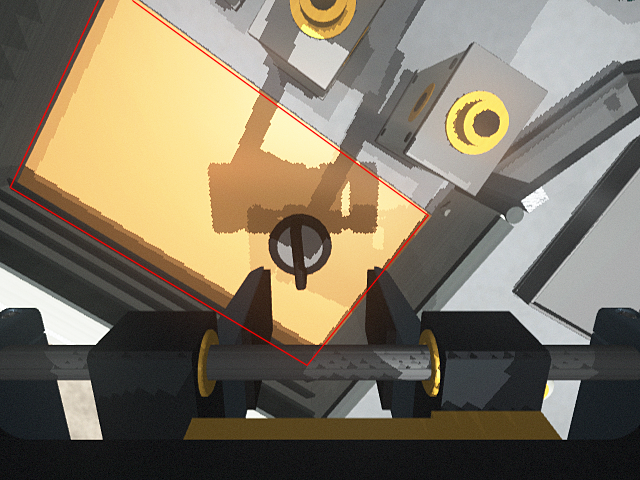

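```bash
python3 - <<'E'
from h import *
c=calibration("wrist")
a=plane((295.5,222),c,72);b=plane((301,289),c,72); d=b-a
print((a+b)/2,np.degrees(np.arctan2(d[1],d[0])),np.linalg.norm(d))
print(plane((300,246),c,24))
print(proj([[700,77,42],[700,77,72]],c))
m=(a+b)/2; print(tool([702,77,130],-149),tool([702,77,71],-149))
E
```

```text
[701.37865194  77.5022421   72.        ] 34.59783545534344 67.79212719694709
[706.45999294  79.80965109  24.        ]
[[300.01700039 245.0803441 ]
 [298.59728515 254.98446942]]
(array([-0.0808, -0.0412,  0.2806]), array([0.0002, 0.0003, 0.0007])) (array([-0.0808, -0.0412,  0.3986]), array([0.0002, 0.0003, 0.0007]))
```

```bash
python3 -m jog '-.04 -.02 .05 0 0 -.01;-.082 -.042 .15 0 0 -.025;-.082 -.042 .25 0 0 -.025;-.082 -.042 .31 0 0 -.025;-.082 -.042 .36 0 0 -.025;-.082 -.042 .385 0 0 -.025;-.082 -.042 .398 0 0 -.025;-.082 -.042 .398 0 0 -.025;-.082 -.042 .398 0 0 -.025;-.082 -.042 .398 0 0 -.025'
python3 -m jog '0 0 0 0 0 0;0 0 0 0 0 0;0 0 0 0 0 0;0 0 0 0 0 0;0 0 0 0 0 0;0 0 0 0 0 0;0 0 0 0 0 0' -1 30
python3 -m jog '0 0 -.05 0 0 0;0 0 -.12 0 0 0;0 0 -.2 0 0 0;0 0 -.28 0 0 0;0 0 -.36 0 0 0;0 0 -.42 0 0 0;0 0 -.42 0 0 0;0 0 -.42 0 0 0'
python3 - <<'E'
from h import *
c=calibration("wrist"); im=grab_frame("wrist"); cv2.imwrite("pics/w2.png",im[:,:,::-1])
print(spot_in("guard_mid","wrist"))
t=calibration("top");grab_frame("top")
for r in spot_in("tray","top"): print(r, plane(r["rect"][:2],t,35),plane(r["rect"][2:],t,35))
print(tool([526,390,285],-146))
E
```

```text
time_s: 5.05
ee_pos: [704.4, 77.2, 74.5]
ee_rot: [-179.9, 0.3, -146.7]
force: [-0.1, 0.8, 0.4]
gripper_width: 45.7
time_s: 5.63
ee_pos: [704.4, 77.3, 74.6]
ee_rot: [-179.9, 0.3, -146.7]
force: [-0.4, 0.1, 1.0]
gripper_width: 9.8
time_s: 6.3
ee_pos: [703.8, 77.0, 286.6]
ee_rot: [-179.8, 0.5, -146.7]
force: [0.7, 0.4, -1.1]
gripper_width: 10.0
[{'rect': [258.5, 221.6, 381.0, 381.8], 'confidence': 0.94}]
{'rect': [153.0, 201.8, 212.6, 278.4], 'confidence': 0.66} [627.16562334 489.77299104  35.        ] [411.67935858 304.19079144  35.        ]
(array([-0.0491,  0.717 , -0.0064]), array([ 0.0002,  0.0005, -0.0076]))
```

```bash
python3 -m jog '-.005 .06 0 0 0 0;-.01 .14 0 0 0 0;-.02 .22 0 0 0 0;-.03 .3 0 0 0 0;-.035 .38 0 0 0 0;-.04 .46 0 0 0 0;-.045 .54 0 0 0 0;-.05 .62 0 0 0 0;-.05 .68 0 0 0 0;-.05 .72 0 0 0 0;-.05 .72 0 0 0 0;-.05 .72 0 0 0 0;-.05 .72 0 0 0 0;-.05 .72 0 0 0 0'
python3 - <<'E'
from h import *
c=calibration("wrist"); im=grab_frame("wrist"); cv2.imwrite("pics/w2.png",im[:,:,::-1])
print(tool([520,396,69]))
E
```

```text
time_s: 7.67
ee_pos: [526.2, 390.4, 281.0]
ee_rot: [-180.0, -0.0, -146.8]
force: [0.7, 0.5, -0.8]
gripper_width: 9.7
(array([0.0042, 0.0164, 0.4246]), array([0., 0., 0.]))
```

View pics/w2.png

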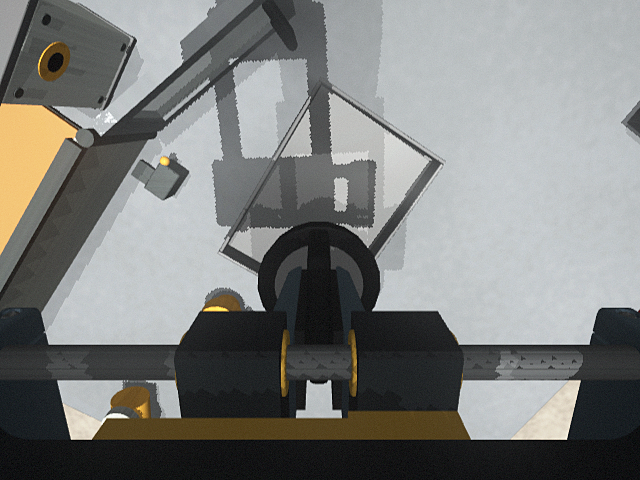

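```bash
python3 - <<'E'
from h import *
c=calibration("wrist")
P=[plane(p,c,35) for p in ((323,85),(443,160),(222,252))]
print(np.round(P),(P[1]+P[2])/2)
m=(P[1]+P[2])/2;print(tool([m[0],m[1],69]))
E
```

```text
[[427. 330.  35.]
 [420. 470.  35.]
 [627. 331.  35.]] [523.78118008 400.47813683  35.        ]
(array([-0.0071,  0.0197,  0.4246]), array([0., 0., 0.]))
```

```bash
python3 -m jog '-.004 .01 .06 0 0 0;-.007 .02 .14 0 0 0;-.007 .02 .22 0 0 0;-.007 .02 .3 0 0 0;-.007 .02 .36 0 0 0;-.007 .02 .4 0 0 0;-.007 .02 .42 0 0 0;-.007 .02 .43 0 0 0;-.007 .02 .43 0 0 0;-.007 .02 .43 0 0 0'
python3 -m jog '0 0 0 0 0 0;0 0 0 0 0 0;0 0 0 0 0 0;0 0 0 0 0 0;0 0 0 0 0 0' 0
python3 -m jog '0 0 -.03 0 0 0;0 0 -.1 0 0 0;0 0 -.18 0 0 0;0 0 -.26 0 0 0;0 0 -.34 0 0 0;0 0 -.42 0 0 0;0 0 -.42 0 0 0;0 0 -.42 0 0 0'
python3 - <<'E'
from h import *
c=calibration("top"); im=grab_frame("top"); cv2.imwrite("pics/top1.png",im[:,:,::-1])
for r in tip_of("guard_mid","top"): print(r, plane(r["location"],c,34))
for n in ("left_door_mid","right_door_mid"):
  for r in tip_of(n,"top")[:1]: print(r, plane(r["location"],c,60),w2bay(plane(r["location"],c,60),B))
print(tool([520,-30,290],176))
E
```

```text
time_s: 8.55
ee_pos: [525.0, 400.5, 67.6]
ee_rot: [180.0, 0.1, -146.8]
force: [-0.5, -0.2, -2.0]
gripper_width: 9.4
time_s: 8.97
ee_pos: [525.1, 400.6, 67.8]
ee_rot: [180.0, 0.2, -146.8]
force: [0.5, -1.0, 0.6]
gripper_width: 40.0
time_s: 9.63
ee_pos: [525.4, 401.0, 281.2]
ee_rot: [180.0, 0.6, -146.8]
force: [0.1, -0.6, -1.1]
gripper_width: 45.9
{'location': [278.7, 226.9], 'confidence': 0.72} [564.36597262 125.83990429  34.        ]
{'location': [182.6, 237.4], 'confidence': 0.63} [525.90212728 397.15574166  34.        ]
{'location': [396.0, 238.4], 'confidence': 0.29} [ 540.76803729 -209.19783773   34.        ]
{'location': [236.6, 257.9], 'confidence': 0.68} [467.86944687 236.54803851  60.        ] [-143.15416211  233.74324111   60.        ]
{'location': [390.7, 280.2], 'confidence': 0.73} [ 418.21163568 -190.67156732   60.        ] [-162.58972405 -195.91330632   60.        ]
(array([ 0.4767, -0.7153, -0.0281]), array([-3.000e-04, -6.000e-04,  4.129e-01]))
```

View pics/top1.png

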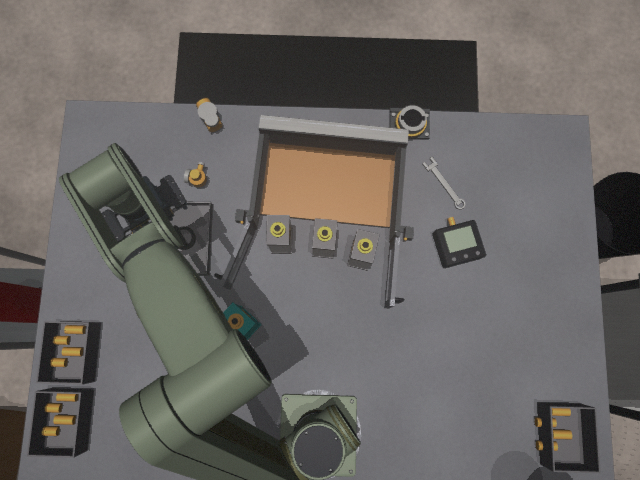

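```bash
python3 - <<'E'
from h import *
c=calibration("top")
D={"c3":[(168,343),(258,347),(257,462),(168,458)],"c2":[(359,357),(450,365),(441,480),(350,471)],"c1":[(528,398),(617,415),(590,530),(503,512)]}
for n,p in D.items():
    P=np.array([plane((225+u/4-.375,130+v/4-.375),c,150) for u,v in p])
    d=P[0]-P[3]+P[1]-P[2]; e=P[0]-P[1]+P[3]-P[2]
    m=P.mean(0); print(n,m.round(1),w2bay(m,B).round(1),"yaw x",np.degrees(np.arctan2(d[1],d[0])).round(1),np.degrees(np.arctan2(-e[0],e[1])).round(1),np.linalg.norm(d)/2,np.linalg.norm(e)/2)
E
```

```text
c3 [531.4 118.6 150. ] [-71.5 120.6 150. ] yaw x 2.2 -0.9 76.92993336458521 58.73691228100074
c2 [524.5  -4.4 150. ] [-69.7  -2.6 150. ] yaw x -2.9 -3.8 76.66778719733846 59.86305826469928
c1 [ 497.3 -109.2  150. ] [ -89.5 -109.1  150. ] yaw x -11.9 -9.8 78.00774600916294 58.43302979028195
```

```bash
python3 -c "
from h import *
print(tool([531.4,118.6,270],175.96))"
```

```text
(array([ 0.295 , -0.479 ,  0.0116]), array([-3.000e-04, -6.000e-04,  4.133e-01]))
```

```bash
python3 -m jog '.03 -.05 0 0 0 .04;.07 -.12 .011 0 0 .1;.11 -.18 .011 0 0 .17;.15 -.25 .011 0 0 .24;.2 -.32 .011 0 0 .31;.25 -.4 .011 0 0 .37;.28 -.45 .011 0 0 .413;.295 -.479 .011 0 0 .413;.295 -.479 .011 0 0 .413;.295 -.479 .011 0 0 .413;.295 -.479 .011 0 0 .413;.295 -.479 .011 0 0 .413' .76 12
python3 - <<'E'
from h import *
c=calibration("wrist"); im=grab_frame("wrist"); out=im[:,:,::-1].copy()
for r in tip_of("carrier3_outlet","wrist"): print(r["confidence"],r["location"],w2bay(plane(r["location"],c,168),B))
draw(out,bay2w(BED,B),c); draw(out,box_top(531.4,118.6,0),c); draw(out,box_top(524.5,-4.4,-3.5),c,(255,0,0))
cv2.imwrite("pics/w3.png",out); print(tool([531.4,118.6,118],175.96))
E
```

```text
time_s: 10.83
ee_pos: [531.2, 119.8, 269.7]
ee_rot: [-180.0, -0.1, 176.1]
force: [-0.2, 0.2, 0.1]
gripper_width: 80.4
0.81 [320.8, 250.9] [-70.16344039 121.95941314 168.        ]
(array([-0.0008, -0.0022,  0.3039]), array([-0.0005, -0.0009,  0.0015]))
```

View pics/w3.png

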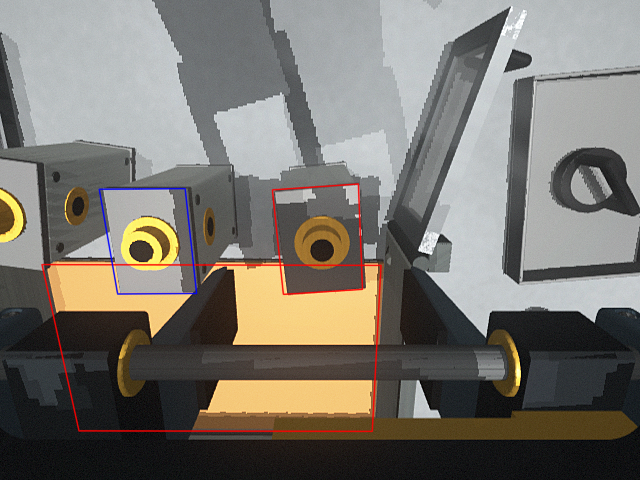

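```bash
python3 -m jog '0 0 .04 0 0 0;0 0 .1 0 0 0;0 0 .16 0 0 0;0 0 .22 0 0 0;0 0 .26 0 0 0;0 0 .29 0 0 0;0 0 .304 0 0 0;0 0 .304 0 0 0;0 0 .304 0 0 0;0 0 .304 0 0 0'
python3 -m jog '0 0 0 0 0 0;0 0 0 0 0 0;0 0 0 0 0 0;0 0 0 0 0 0;0 0 0 0 0 0;0 0 0 0 0 0' -1 15
python3 -c "
from h import *
s=state();print(w2bay(s['ee_pos'],B))"
```

```text
time_s: 11.77
ee_pos: [532.0, 120.2, 119.1]
ee_rot: [-180.0, 0.1, 176.1]
force: [0.5, -0.0, 0.2]
gripper_width: 80.3
time_s: 12.27
ee_pos: [532.6, 120.8, 120.0]
ee_rot: [179.9, 0.2, 176.1]
force: [-0.5, 3.0, 5.5]
gripper_width: 62.2
[-70.40636755 122.85247057 120.03851   ]
```

```bash
python3 -m jog '0 0 0 0 0 0;0 0 0 0 0 0;0 0 0 0 0 0;0 0 0 0 0 0;0 0 0 0 0 0;0 0 0 0 0 0' -1 20
python3 -m jog '-.004 0 0 0 0 0;-.01 0 0 0 0 0;-.016 0 0 0 0 0;-.022 0 0 0 0 0;-.028 0 0 0 0 0;-.034 0 0 0 0 0;-.04 0 0 0 0 0;-.044 0 0 0 0 0;-.044 0 0 0 0 0;-.044 0 0 0 0 0'
python3 -c "
from h import *
s=state();print(w2bay(s['ee_pos'],B))"
```

```text
time_s: 12.77
ee_pos: [532.6, 120.9, 120.1]
ee_rot: [179.9, 0.2, 176.1]
force: [-0.7, 2.2, 2.7]
gripper_width: 62.2
time_s: 13.6
ee_pos: [553.4, 120.1, 121.2]
ee_rot: [179.8, 0.0, 176.1]
force: [-5.6, 4.5, 11.6]
gripper_width: 59.8
[-49.63709394 123.62468002 121.2103035 ]
```

```bash
python3 -m jog '-.004 0 0 0 0 0;-.008 0 0 0 0 0;-.012 0 0 0 0 0;-.016 0 0 0 0 0;-.016 0 0 0 0 0'
python3 -m jog '-.004 0 0 0 0 0;-.008 0 0 0 0 0;-.008 0 0 0 0 0'
python3 -m jog '-.004 0 0 0 0 0;-.008 0 0 0 0 0;-.008 0 0 0 0 0'
python3 -c "
from h import *
s=state();print(w2bay(s['ee_pos'],B))
import cv2
cv2.imwrite('pics/s1.png',grab_frame('scene')[150:350,200:460,::-1].repeat(3,0).repeat(3,1))"
```

```text
time_s: 14.02
ee_pos: [560.4, 119.7, 121.0]
ee_rot: [179.8, -0.2, 176.0]
force: [-5.1, 3.3, 4.9]
gripper_width: 59.9
time_s: 14.27
ee_pos: [563.6, 119.5, 121.1]
ee_rot: [179.8, -0.4, 176.0]
force: [-4.7, 2.1, 6.3]
gripper_width: 59.8
time_s: 14.52
ee_pos: [566.8, 119.2, 121.2]
ee_rot: [179.8, -0.5, 176.0]
force: [-4.1, 2.1, 7.4]
gripper_width: 60.0
[-36.15893325 123.67349438 121.223544  ]
```

View pics/s1.png

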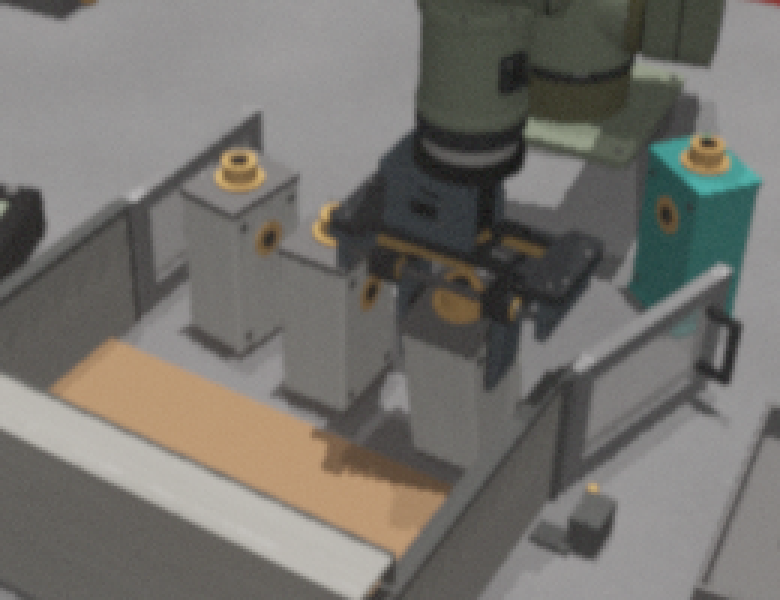

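```bash
python3 -m jog '-.004 0 0 0 0 0;-.008 0 0 0 0 0;-.008 0 0 0 0 0'
python3 -m jog '-.004 0 0 0 0 0;-.008 0 0 0 0 0;-.008 0 0 0 0 0'
python3 -c "
from h import *
s=state();print(w2bay(s['ee_pos'],B))
c=calibration('scene'); im=grab_frame('scene')[:,:,::-1].copy()
for a in (0,):
  for z in (0,150): draw(im,bay2w(np.array([[-80,93.5,z],[0,93.5,z],[0,153.5,z],[-80,153.5,z]]),B),c)
draw(im,bay2w(BED,B),c,(0,255,0))
cv2.imwrite('pics/s2.png',cv2.resize(im[190:340,300:460],None,fx=4,fy=4,interpolation=cv2.INTER_CUBIC))"
```

```text
time_s: 14.82
ee_pos: [570.2, 119.0, 121.3]
ee_rot: [179.8, -0.7, 176.0]
force: [-4.7, 2.9, 6.5]
gripper_width: 60.1
time_s: 15.07
ee_pos: [573.6, 118.7, 121.2]
ee_rot: [179.8, -0.8, 175.9]
force: [-3.7, 1.7, 5.4]
gripper_width: 60.1
[-29.39681226 123.65612642 121.22030643]
```

View pics/s2.png

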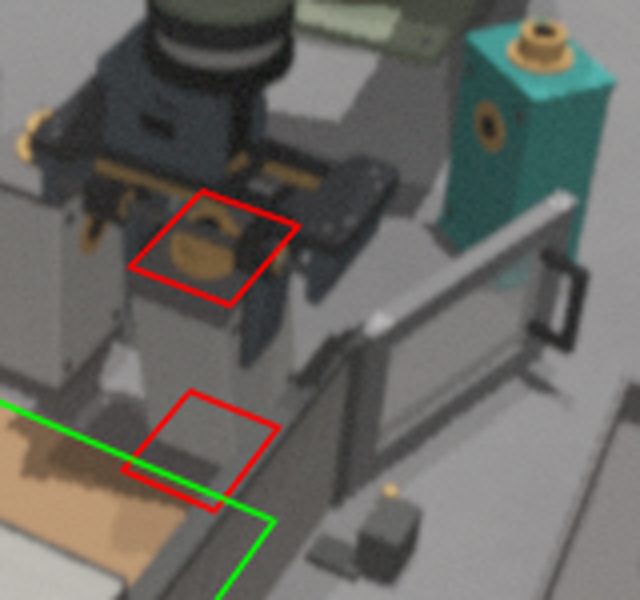

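```bash
python3 -m jog '0 0 0 0 0 0;0 0 0 0 0 0;0 0 0 0 0 0;0 0 0 0 0 0;0 0 0 0 0 0;0 0 0 0 0 0' .76
python3 -m jog '0 0 -.04 0 0 0;0 0 -.1 0 0 0;0 0 -.18 0 0 0;0 0 -.26 0 0 0;0 0 -.3 0 0 0;0 0 -.3 0 0 0;0 0 -.3 0 0 0'
python3 - <<'E'
from h import *
c=calibration("wrist"); im=grab_frame("wrist"); out=im[:,:,::-1].copy()
for r in tip_of("carrier3_outlet","wrist")+tip_of("carrier3_mid","wrist"): print(r["confidence"],r["location"],w2bay(plane(r["location"],c,168),B))
c=calibration("top"); im=grab_frame("top")
for r in tip_of("carrier3_outlet","top"): print(r["confidence"],r["location"],w2bay(plane(r["location"],c,168),B))
print(w2bay(state()["ee_pos"],B))
c=calibration("wrist");draw(out,bay2w(BED,B),c)
cv2.imwrite("pics/w4.png",out)
E
```

```text
time_s: 15.62
ee_pos: [573.7, 118.6, 121.1]
ee_rot: [179.8, -0.8, 175.9]
force: [-0.3, 0.4, -0.2]
gripper_width: 80.5
time_s: 16.2
ee_pos: [576.1, 118.0, 272.2]
ee_rot: [179.8, -0.6, 175.9]
force: [-0.2, 0.3, -0.2]
gripper_width: 80.3
0.65 [316.0, 197.2] [-62.83887035 120.51581234 168.        ]
0.61 [279.6, 227.2] [-66.73257605 115.17321949 168.        ]
0.23 [360.8, 252.7] [-112.42224283  -99.76020477  168.        ]
[-27.90855422 122.91124052 269.17773115]
```

View pics/w4.png

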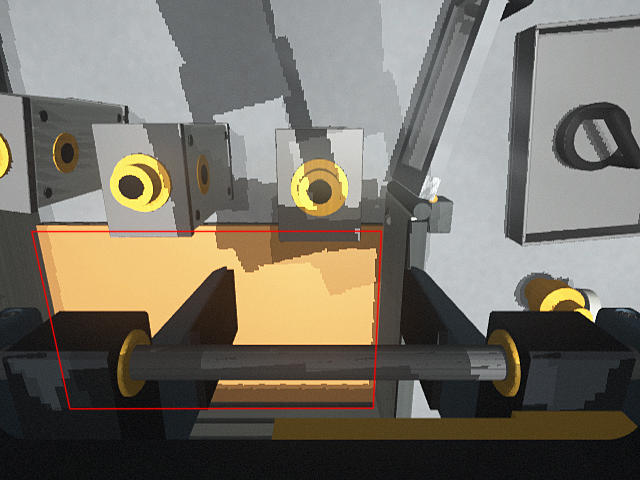

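```bash
python3 -m jog '.03 0 .02 0 0 0;.07 0 .04 -.002 -.006 0;.07 0 .08 -.002 -.006 0;.07 0 .14 -.002 -.006 0;.07 0 .2 -.002 -.006 0;.07 0 .25 -.002 -.006 0;.07 0 .29 -.002 -.006 0;.07 0 .312 -.002 -.006 0;.07 0 .312 -.002 -.006 0;.07 0 .312 -.002 -.006 0'
python3 -m jog '0 0 0 0 0 0;0 0 0 0 0 0;0 0 0 0 0 0;0 0 0 0 0 0;0 0 0 0 0 0;0 0 0 0 0 0;0 0 0 0 0 0' -1 40
python3 -m jog '0 0 -.005 0 0 0;0 0 -.01 0 0 0;0 0 -.012 0 0 0;0 0 -.012 0 0 0'
python3 -c "
from h import *
s=state();print(w2bay(s['ee_pos'],B),tool(bay2w(np.array([-40,123,120.]),B),175.96))"
```

```text
time_s: 17.28
ee_pos: [536.8, 120.7, 112.8]
ee_rot: [179.7, -0.6, 175.9]
force: [0.9, -0.6, 1.4]
gripper_width: 80.3
time_s: 17.87
ee_pos: [537.4, 121.0, 113.7]
ee_rot: [179.7, -0.5, 175.9]
force: [-0.8, 1.8, 5.3]
gripper_width: 59.9
time_s: 18.2
ee_pos: [536.7, 120.7, 118.8]
ee_rot: [179.7, -0.6, 175.9]
force: [-0.2, -0.0, -8.1]
gripper_width: 59.5
[-66.31190253 123.04115242 118.82669144] (array([-0.0526, -0.    , -0.0029]), array([ 0.0028, -0.0069, -0.0004]))
```

```bash
python3 -m jog '-.01 0 0 0 0 0;-.02 0 0 0 0 0;-.03 0 0 0 0 0;-.036 0 0 0 0 0;-.04 0 0 0 0 0;-.04 0 0 0 0 0;-.04 0 0 0 0 0'
python3 -m jog '-.004 0 0 0 0 0;-.006 0 0 0 0 0;-.006 0 0 0 0 0;-.006 0 0 0 0 0'
python3 -m jog '-.004 0 0 0 0 0;-.006 0 0 0 0 0;-.006 0 0 0 0 0;-.006 0 0 0 0 0'
python3 -c "
from h import *
s=state();print(w2bay(s['ee_pos'],B),s['torque'])"
```

```text
time_s: 18.78
ee_pos: [556.6, 119.2, 118.5]
ee_rot: [179.8, -0.6, 175.9]
force: [0.4, 0.1, -7.6]
gripper_width: 60.0
time_s: 19.12
ee_pos: [559.6, 119.0, 118.5]
ee_rot: [179.8, -0.6, 175.9]
force: [0.8, 0.1, -7.1]
gripper_width: 59.5
time_s: 19.45
ee_pos: [561.3, 118.8, 118.1]
ee_rot: [179.8, -0.8, 175.9]
force: [-3.8, 0.7, -6.3]
gripper_width: 59.5
[-41.61558297 122.87879275 118.10271235] [ 0.07425713  1.02174203 -0.10037944]
```

```bash
python3 -m jog '0 0 .004 0 0 0;0 0 .008 0 0 0;0 0 .01 0 0 0;0 0 .01 0 0 0'
python3 -m jog '0 0 0 0 0 0;0 0 0 0 0 0;0 0 0 0 0 0;0 0 0 0 0 0;0 0 0 0 0 0' .5
python3 -m jog '.01 0 -.1 0 0 0;.05 0 -.18 0 0 0;.1 0 -.2 0 0 0;.16 0 -.2 0 0 0;.2 0 -.2 0 0 0;.2 0 -.2 0 0 0;.2 0 -.2 0 0 0' 
python3 - <<'E'
from h import *
c=calibration("top"); im=grab_frame("top"); out=im[:,:,::-1].copy()
for r in tip_of("carrier3_outlet","top"): print(r["confidence"],r["location"],w2bay(plane(r["location"],c,168),B))
c=calibration("wrist"); im=grab_frame("wrist")
for r in tip_of("carrier3_outlet","wrist"): print(r["confidence"],r["location"],w2bay(plane(r["location"],c,168),B))
print(w2bay(state()["ee_pos"],B))
print(tool(bay2w(np.array([-125,122,147.]),B),175.96))
E
```

```text
time_s: 19.78
ee_pos: [561.2, 118.8, 113.8]
ee_rot: [179.8, -0.8, 175.9]
force: [-4.8, 0.8, -0.2]
gripper_width: 59.8
time_s: 20.2
ee_pos: [562.0, 118.9, 114.2]
ee_rot: [179.7, -0.7, 175.9]
force: [0.1, 0.0, 0.3]
gripper_width: 68.5
time_s: 20.78
ee_pos: [463.3, 125.6, 216.1]
ee_rot: [179.7, -0.6, 175.9]
force: [-0.2, 0.6, 0.4]
gripper_width: 68.3
0.55 [277.4, 217.6] [-41.97748069 123.72614896 168.        ]
0.26 [360.8, 251.3] [-108.79335355  -99.45627079  168.        ]
0.92 [317.0, 424.0] [-43.07947237 120.69081071 168.        ]
[-138.60416511  122.78934822  215.22698387]
(array([-0.0288, -0.0021,  0.1361]), array([ 0.0028, -0.0076, -0.0008]))
```

```bash
python3 -m jog '0 0 .04 .002 -.007 0;0 0 .09 .002 -.007 0;0 0 .12 .002 -.007 0;0 0 .137 .002 -.007 0;-.03 0 .137 .002 -.007 0;-.06 0 .137 .002 -.007 0;-.07 0 .137 .002 -.007 0;-.07 0 .137 .002 -.007 0' -.34
python3 -m jog '-.008 0 0 0 0 0;-.016 0 0 0 0 0;-.024 0 0 0 0 0;-.032 0 0 0 0 0;-.04 0 0 0 0 0;-.048 0 0 0 0 0;-.056 0 0 0 0 0;-.064 0 0 0 0 0'
python3 -c "
from h import *
s=state();print(w2bay(s['ee_pos'],B),s['torque'])
im=grab_frame('scene')[:,:,::-1]
cv2.imwrite('pics/s3.png',cv2.resize(im[150:340,220:460],None,fx=3,fy=3,interpolation=cv2.INTER_CUBIC))"
```

```text
time_s: 21.65
ee_pos: [500.4, 123.3, 146.3]
ee_rot: [179.9, 0.0, 175.8]
force: [0.3, 0.2, 0.2]
gripper_width: 30.2
time_s: 22.32
ee_pos: [532.6, 121.1, 146.7]
ee_rot: [179.9, 0.0, 175.8]
force: [-3.5, 0.6, 4.4]
gripper_width: 30.1
[-70.4982491  123.12213274 146.6771998 ] [ 0.04106597  0.62229242 -0.03095955]
```

View pics/s3.png

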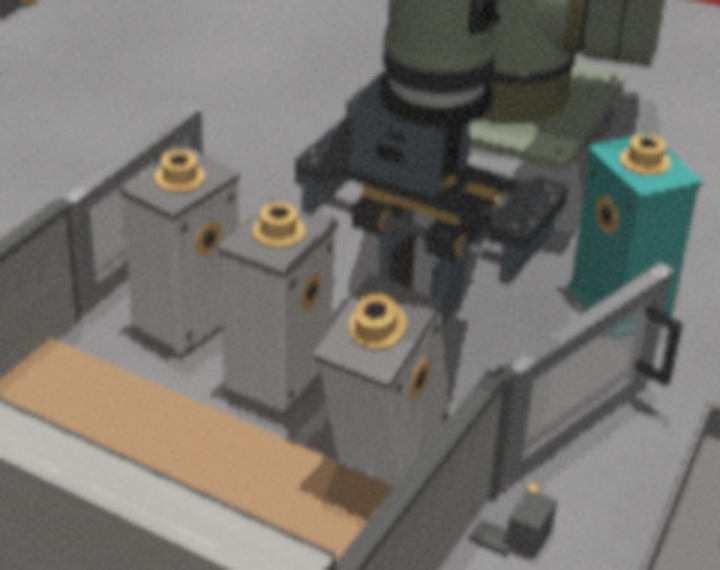

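```bash
python3 -m jog '-.008 0 0 0 0 0;-.016 0 0 0 0 0;-.024 0 0 0 0 0;-.032 0 0 0 0 0;-.038 0 0 0 0 0;-.044 0 0 0 0 0;-.05 0 0 0 0 0;-.056 0 0 0 0 0;-.062 0 0 0 0 0;-.068 0 0 0 0 0'
python3 -m jog '-.006 0 0 0 0 0;-.012 0 0 0 0 0;-.018 0 0 0 0 0;-.024 0 0 0 0 0;-.03 0 0 0 0 0;-.03 0 0 0 0 0;-.03 0 0 0 0 0;-.03 0 0 0 0 0'
python3 -c "
from h import *
s=state();print(w2bay(s['ee_pos'],B),s['torque'])
for n in ('scene','top'):
  c=calibration(n);grab_frame(n)
  for q,z in (('carrier3_outlet',52),('carrier3_mid',52),('carrier3_foot',52)):
    for r in tip_of(q,n)[:2]: print(n,q,r['confidence'],w2bay(plane(r['location'],c,z),B).round())
"
```

```text
time_s: 23.2
ee_pos: [568.2, 118.5, 146.6]
ee_rot: [179.9, 0.1, 175.8]
force: [-0.9, 0.2, -0.8]
gripper_width: 30.0
time_s: 23.87
ee_pos: [583.0, 117.4, 146.5]
ee_rot: [179.9, 0.1, 175.8]
force: [-1.0, -0.1, -0.1]
gripper_width: 29.6
[-19.90035409 123.03268559 146.53946846] [-0.04051851  0.03583895 -0.00171152]
scene carrier3_outlet 0.58 [139. 126.  52.]
scene carrier3_outlet 0.47 [-32. -67.  52.]
scene carrier3_mid 0.75 [ 40. 133.  52.]
scene carrier3_mid 0.74 [ 188. -285.   52.]
scene carrier3_foot 0.69 [-42. 124.  52.]
top carrier3_foot 0.45 [ 66. 371.  52.]
top carrier3_foot 0.44 [-8. 11. 52.]
```

```bash
python3 -m jog '0 0 -.08 0 0 0;0 0 -.16 0 0 0;0 0 -.22 0 0 0;.05 -.06 -.23 0 0 0;.1 -.14 -.23 0 0 0;.1 -.2 -.23 0 0 0;.1 -.252 -.23 0 0 0;.1 -.252 -.23 0 0 0;.1 -.252 -.23 0 0 0;.1 -.252 -.23 0 0 0' .76
python3 - <<'E'
from h import *
c=calibration("wrist"); im=grab_frame("wrist"); 
for q in ("carrier2_outlet","carrier1_outlet"):
  for r in tip_of(q,"wrist")[:3]: print(r["confidence"],r["location"],w2bay(plane(r["location"],c,168),B))
print(w2bay(state()["ee_pos"],B),state()["force"])
print(tool(bay2w(np.array([-70,-2.6,114.]),B),175.96))
out=im[:,:,::-1].copy();draw(out,bay2w(BED,B),c);draw(out,bay2w(BED*0+np.array([[-20,92,92],[-20,152,92],[130,152,92],[130,92,92]]),B),c)
cv2.imwrite("pics/w5.png",out)
E
```

```text
time_s: 25.1
ee_pos: [523.9, -4.4, 261.3]
ee_rot: [179.9, 0.1, 175.8]
force: [0.4, -0.5, -0.5]
gripper_width: 80.5
0.96 [322.1, 250.3] [-71.57389068  -1.35456415 168.        ]
0.69 [156.5, 218.9] [ -93.27510644 -107.79729978  168.        ]
[-70.2014033   -2.02165188 261.06729078] [0.42230084 0.08956118 0.21321182]
(array([ 0.0003, -0.0018,  0.2941]), array([ 0.0014,  0.0014, -0.0003]))
```

View pics/w5.png

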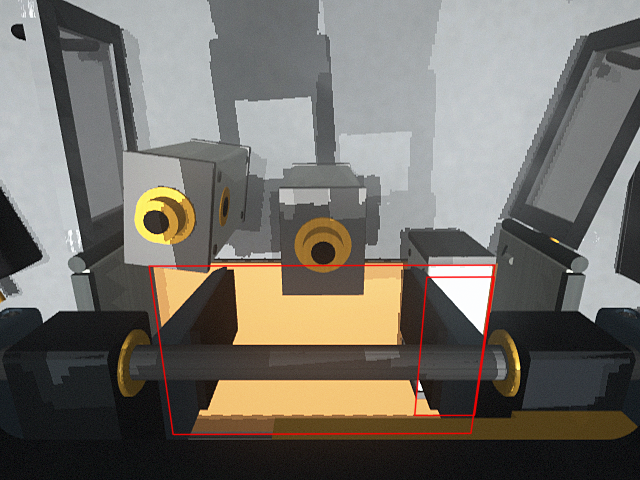

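```bash
python3 -m jog '0 0 .06 0 0 0;0 0 .13 0 0 0;0 0 .2 0 0 0;0 0 .25 0 0 0;0 0 .28 0 0 0;0 0 .294 0 0 0;0 0 .294 0 0 0;0 0 .294 0 0 0'
python3 -m jog '0 0 0 0 0 0;0 0 0 0 0 0;0 0 0 0 0 0;0 0 0 0 0 0;0 0 0 0 0 0;0 0 0 0 0 0;0 0 0 0 0 0' -1 40
python3 -m jog '0 0 -.005 0 0 0;0 0 -.01 0 0 0;0 0 -.012 0 0 0;0 0 -.012 0 0 0'
python3 -m jog '-.01 0 0 0 0 0;-.02 0 0 0 0 0;-.03 0 0 0 0 0;-.04 0 0 0 0 0;-.048 0 0 0 0 0;-.054 0 0 0 0 0;-.054 0 0 0 0 0;-.054 0 0 0 0 0'
python3 -m jog '-.004 0 0 0 0 0;-.006 0 0 0 0 0;-.006 0 0 0 0 0;-.006 0 0 0 0 0'
python3 -c "
from h import *
s=state();print(w2bay(s['ee_pos'],B),s['torque'])"
```

```text
time_s: 25.92
ee_pos: [525.0, -3.0, 114.5]
ee_rot: [179.9, 0.2, 176.0]
force: [0.6, -0.5, 0.6]
gripper_width: 80.3
time_s: 26.5
ee_pos: [525.8, -2.6, 115.6]
ee_rot: [179.8, 0.3, 176.0]
force: [-0.3, 3.3, 5.7]
gripper_width: 59.9
time_s: 26.83
ee_pos: [525.1, -2.8, 121.0]
ee_rot: [179.8, 0.2, 176.0]
force: [-0.1, 0.2, -6.5]
gripper_width: 59.9
time_s: 27.5
ee_pos: [552.2, -4.8, 120.9]
ee_rot: [179.8, 0.2, 176.0]
force: [-0.0, 0.7, -6.7]
gripper_width: 59.7
time_s: 27.83
ee_pos: [553.2, -4.8, 120.5]
ee_rot: [179.8, -0.1, 175.9]
force: [-4.9, 0.8, -4.9]
gripper_width: 59.6
[-41.00185997  -0.98765169 120.47330353] [ 0.18126517  1.3386576  -0.12103495]
```

```bash
python3 -m jog '0 0 .004 0 0 0;0 0 .008 0 0 0;0 0 .01 0 0 0;0 0 .01 0 0 0'
python3 -m jog '0 0 0 0 0 0;0 0 0 0 0 0;0 0 0 0 0 0;0 0 0 0 0 0;0 0 0 0 0 0' .5
python3 -m jog '.01 0 -.1 0 0 0;.05 0 -.18 0 0 0;.1 0 -.2 0 0 0;.16 0 -.2 0 0 0;.2 0 -.2 0 0 0;.2 0 -.2 0 0 0;.2 0 -.2 0 0 0' 
python3 -m jog '0 0 .04 0 0 0;0 0 .09 0 0 0;0 0 .12 0 0 0;0 0 .136 0 0 0;-.03 0 .136 0 0 0;-.06 0 .136 0 0 0;-.07 0 .136 0 0 0;-.07 0 .136 0 0 0' -.34
python3 -m jog '-.008 0 0 0 0 0;-.016 0 0 0 0 0;-.024 0 0 0 0 0;-.032 0 0 0 0 0;-.04 0 0 0 0 0;-.048 0 0 0 0 0;-.056 0 0 0 0 0;-.064 0 0 0 0 0'
python3 -c "
from h import *
s=state();print(w2bay(s['ee_pos'],B),s['torque'])"
```

```text
time_s: 28.17
ee_pos: [553.1, -4.8, 115.9]
ee_rot: [179.8, -0.1, 176.0]
force: [-4.7, 0.6, -0.6]
gripper_width: 60.2
time_s: 28.58
ee_pos: [553.9, -4.8, 116.4]
ee_rot: [179.8, 0.1, 176.0]
force: [-0.7, 0.8, -0.3]
gripper_width: 68.7
time_s: 29.17
ee_pos: [453.8, 2.0, 216.9]
ee_rot: [179.8, 0.2, 176.0]
force: [0.5, 0.2, 0.5]
gripper_width: 68.4
time_s: 29.83
ee_pos: [491.1, -0.4, 149.1]
ee_rot: [179.8, 0.3, 175.9]
force: [-0.1, -0.9, -0.6]
gripper_width: 30.2
time_s: 30.5
ee_pos: [523.7, -2.7, 149.5]
ee_rot: [179.8, 0.3, 176.0]
force: [-1.5, 0.0, 2.8]
gripper_width: 30.2
[-70.56658038  -1.00927974 149.4769691 ] [-0.02219437  0.52163968 -0.06923113]
```

```bash
python3 -m jog '-.008 0 0 0 0 0;-.016 0 0 0 0 0;-.024 0 0 0 0 0;-.032 0 0 0 0 0;-.038 0 0 0 0 0;-.044 0 0 0 0 0;-.05 0 0 0 0 0;-.056 0 0 0 0 0;-.062 0 0 0 0 0;-.068 0 0 0 0 0'
python3 -m jog '-.006 0 0 0 0 0;-.012 0 0 0 0 0;-.018 0 0 0 0 0;-.024 0 0 0 0 0;-.03 0 0 0 0 0;-.03 0 0 0 0 0;-.03 0 0 0 0 0;-.03 0 0 0 0 0'
python3 -m jog '0 0 -.08 0 0 0;0 0 -.16 0 0 0;0 0 -.22 0 0 0;.06 -.06 -.23 0 0 0;.12 -.14 -.23 0 0 0;.14 -.2 -.23 0 0 0;.144 -.216 -.23 0 0 0;.144 -.216 -.23 0 0 0;.144 -.216 -.23 0 0 0' .76
python3 - <<'E'
from h import *
c=calibration("wrist"); im=grab_frame("wrist"); 
for q in ("carrier2_outlet","carrier1_outlet"):
  for r in tip_of(q,"wrist")[:3]: print(r["confidence"],r["location"],w2bay(plane(r["location"],c,168),B))
print(w2bay(state()["ee_pos"],B),state()["force"])
print(tool(bay2w(np.array([-91,-108,114.]),B),175.96))
cv2.imwrite("pics/w6.png",im[:,:,::-1])
for n in ('scene','top'):
  c=calibration(n);grab_frame(n)
  for q,z in (('carrier2_outlet',52),('carrier2_mid',52),('carrier2_foot',52)):
    for r in tip_of(q,n)[:3]: print(n,q,r['confidence'],w2bay(plane(r['location'],c,z),B).round())
E
```

```text
time_s: 31.33
ee_pos: [558.0, -5.2, 149.5]
ee_rot: [179.8, 0.3, 176.0]
force: [-1.3, -0.1, 1.0]
gripper_width: 30.4
time_s: 32.0
ee_pos: [572.8, -6.2, 149.6]
ee_rot: [179.8, 0.3, 176.0]
force: [-0.2, 0.9, 0.3]
gripper_width: 30.2
time_s: 32.75
ee_pos: [492.9, -109.1, 264.0]
ee_rot: [179.8, 0.4, 175.9]
force: [0.2, -0.6, 0.6]
gripper_width: 80.4
0.64 [320.6, 252.6] [ -92.20012702 -108.83481645  168.        ]
0.38 [427.1, 263.9] [-83.88263737 -36.88403699 168.        ]
[ -93.35836404 -108.23931873  263.63947642] [ 0.08446531 -0.37981594  1.01860142]
(array([-0.0031, -0.0005,  0.2993]), array([0.0022, 0.0034, 0.0008]))
scene carrier2_outlet 0.87 [129.  -4.  52.]
scene carrier2_outlet 0.81 [-515.  155.   52.]
scene carrier2_outlet 0.69 [-243. -221.   52.]
scene carrier2_mid 0.68 [-348.  193.   52.]
scene carrier2_mid 0.66 [30.  2. 52.]
scene carrier2_foot 0.67 [-42.  -2.  52.]
scene carrier2_foot 0.66 [-264.  215.   52.]
scene carrier2_foot 0.62 [29.  1. 52.]
top carrier2_outlet 0.79 [124.   1.  52.]
top carrier2_outlet 0.72 [-315.  212.   52.]
top carrier2_mid 0.75 [-313.  206.   52.]
top carrier2_mid 0.74 [36. -0. 52.]
top carrier2_mid 0.34 [-103.  383.   52.]
top carrier2_foot 0.96 [-42.   1.  52.]
top carrier2_foot 0.77 [-314.  192.   52.]
top carrier2_foot 0.43 [-91. 395.  52.]
```

```bash
python3 -m jog '0 0 .06 0 0 .04;-.002 0 .13 0 0 .07;-.002 0 .2 0 0 .07;-.002 0 .25 0 0 .07;-.002 0 .28 0 0 .07;-.002 0 .298 0 0 .07;-.002 0 .298 0 0 .07;-.002 0 .298 0 0 .07'
python3 -m jog '0 0 0 0 0 0;0 0 0 0 0 0;0 0 0 0 0 0;0 0 0 0 0 0;0 0 0 0 0 0;0 0 0 0 0 0;0 0 0 0 0 0' -1 40
python3 -m jog '0 0 -.005 0 0 0;0 0 -.01 0 0 0;0 0 -.013 0 0 0;0 0 -.013 0 0 -.03;0 0 -.013 0 0 -.07;0 0 -.013 0 0 -.07;0 0 -.013 0 0 -.07'
python3 -c "
from h import *
s=state();print(w2bay(s['ee_pos'],B),s['torque'])
print(tool(bay2w(np.array([-46,-109,120.]),B),175.96))"
```

```text
time_s: 33.97
ee_pos: [495.2, -108.7, 115.2]
ee_rot: [179.8, 0.3, 169.7]
force: [0.3, 0.2, 0.2]
gripper_width: 80.3
time_s: 34.55
ee_pos: [496.0, -108.4, 116.2]
ee_rot: [179.8, 0.5, 169.7]
force: [0.6, 2.8, 6.5]
gripper_width: 60.2
time_s: 35.13
ee_pos: [495.3, -108.4, 122.1]
ee_rot: [179.8, 0.4, 175.9]
force: [0.2, -0.5, -7.8]
gripper_width: 60.3
[ -91.51107993 -108.44778375  122.08392449] [ 0.05709406  0.01265007 -0.00165101]
(array([-0.091 , -0.001 ,  0.0048]), array([ 0.0021,  0.0042, -0.0009]))
```

```bash
python3 -m jog '-.02 0 0 0 0 0;-.04 0 0 0 0 0;-.06 0 0 0 0 0;-.08 0 0 0 0 0;-.09 0 .003 0 0 0;-.094 0 .003 0 0 0;-.094 0 .003 0 0 0;-.094 0 .003 0 0 0'
python3 -m jog '-.004 0 0 0 0 0;-.006 0 0 0 0 0;-.006 0 0 0 0 0;-.006 0 0 0 0 0'
python3 -c "
from h import *
s=state();print(w2bay(s['ee_pos'],B),s['torque'])"
```

```text
time_s: 35.8
ee_pos: [541.9, -111.7, 120.6]
ee_rot: [179.8, 0.3, 175.9]
force: [-0.6, 0.1, -7.3]
gripper_width: 60.5
time_s: 36.13
ee_pos: [543.8, -111.8, 120.4]
ee_rot: [179.8, 0.2, 175.9]
force: [-2.6, 0.0, -6.6]
gripper_width: 60.3
[ -42.88807186 -108.35615167  120.44993836] [0.16427369 0.76203689 0.0564057 ]
```

```bash
python3 -m jog '-.002 0 0 0 0 0;-.003 0 .004 0 0 0;-.003 0 .008 0 0 0;-.003 0 .01 0 0 0;-.003 0 .01 0 0 0'
python3 -m jog '0 0 0 0 0 0;0 0 0 0 0 0;0 0 0 0 0 0;0 0 0 0 0 0;0 0 0 0 0 0' .5
python3 -m jog '.01 0 -.1 0 0 0;.05 0 -.18 0 0 0;.1 0 -.2 0 0 0;.16 0 -.2 0 0 0;.2 0 -.2 0 0 0;.2 0 -.2 0 0 0;.2 0 -.2 0 0 0' 
python3 -m jog '0 0 .04 0 0 0;0 0 .09 0 0 0;0 0 .12 0 0 0;0 0 .136 0 0 0;-.03 0 .136 0 0 0;-.06 0 .136 0 0 0;-.07 0 .136 0 0 0;-.07 0 .136 0 0 0' -.34
python3 -m jog '-.008 0 0 0 0 0;-.016 0 0 0 0 0;-.024 0 0 0 0 0;-.032 0 0 0 0 0;-.04 0 0 0 0 0;-.048 0 0 0 0 0;-.056 0 0 0 0 0;-.064 0 0 0 0 0'
python3 -c "
from h import *
s=state();print(w2bay(s['ee_pos'],B),s['torque'])"
```

```text
time_s: 36.55
ee_pos: [544.3, -111.6, 116.5]
ee_rot: [179.8, 0.1, 175.9]
force: [-7.5, 1.1, 4.1]
gripper_width: 60.5
time_s: 36.97
ee_pos: [545.2, -111.8, 117.0]
ee_rot: [179.8, 0.2, 175.9]
force: [0.6, -0.6, 0.0]
gripper_width: 68.0
time_s: 37.55
ee_pos: [444.9, -105.0, 217.2]
ee_rot: [179.8, 0.3, 175.8]
force: [0.1, 0.0, -0.6]
gripper_width: 68.1
time_s: 38.22
ee_pos: [482.3, -107.6, 149.5]
ee_rot: [179.8, 0.4, 175.9]
force: [-0.4, 0.1, 0.5]
gripper_width: 30.3
time_s: 38.88
ee_pos: [514.7, -110.0, 150.0]
ee_rot: [179.8, 0.5, 175.9]
force: [-3.8, 0.0, 3.7]
gripper_width: 30.2
[ -71.99097798 -108.62097773  150.01192714] [ 0.02856434  0.5139975  -0.02961472]
```

```bash
python3 -m jog '-.008 0 0 0 0 0;-.016 0 0 0 0 0;-.024 0 0 0 0 0;-.032 0 0 0 0 0;-.038 0 0 0 0 0;-.044 0 0 0 0 0;-.05 0 0 0 0 0;-.056 0 0 0 0 0;-.062 0 0 0 0 0;-.068 0 0 0 0 0'
python3 -m jog '-.006 0 0 0 0 0;-.012 0 0 0 0 0;-.018 0 0 0 0 0;-.024 0 0 0 0 0;-.03 0 0 0 0 0;-.03 0 0 0 0 0;-.03 0 0 0 0 0;-.03 0 0 0 0 0'
python3 -m jog '0 0 -.08 0 0 0;0 0 -.16 0 0 0;.05 .05 -.22 0 0 0;.1 .1 -.3 0 0 0;.15 .16 -.35 0 0 0;.2 .22 -.35 0 0 0;.24 .22 -.35 0 0 0;.24 .22 -.35 0 0 0;.24 .22 -.35 0 0 0'
python3 - <<'E'
from h import *
c=calibration("wrist"); im=grab_frame("wrist"); out=im[:,:,::-1].copy();draw(out,bay2w(BED,B),c)
for y in (122,-1,-108): draw(out,bay2w(np.array([[-20,y-30,92],[-20,y+30,92],[130,y+30,92],[130,y-30,92]]),B),c,(255,0,0))
cv2.imwrite("pics/w7.png",out)
print(w2bay(state()["ee_pos"],B),state()["force"])
for q,z in (('carrier2_outlet',52),('carrier2_mid',52),('carrier2_foot',52)):
    for r in tip_of(q,"wrist")[:4]: print(q,r['confidence'],r["location"],w2bay(plane(r['location'],c,z),B).round())
E
```

```text
time_s: 39.72
ee_pos: [549.0, -112.5, 150.1]
ee_rot: [179.8, 0.5, 175.9]
force: [0.2, -0.3, -0.4]
gripper_width: 30.0
time_s: 40.38
ee_pos: [563.8, -113.5, 150.2]
ee_rot: [179.8, 0.4, 175.9]
force: [-0.5, -0.6, -0.8]
gripper_width: 30.3
time_s: 41.13
ee_pos: [449.7, 5.0, 325.5]
ee_rot: [179.8, 0.6, 176.0]
force: [1.0, 0.1, -0.5]
gripper_width: 30.3
[-144.03808041    1.01484125  324.92212348] [-0.00887829  0.36535691 -0.87620542]
carrier2_mid 0.98 [537.3, 10.6] [-326.  211.   52.]
carrier2_foot 0.95 [500.8, 34.2] [-305.  179.   52.]
carrier2_foot 0.72 [313.9, 285.7] [-37.  -4.  52.]
carrier2_foot 0.71 [85.5, 384.7] [ 103. -301.   52.]
```

View pics/w7.png

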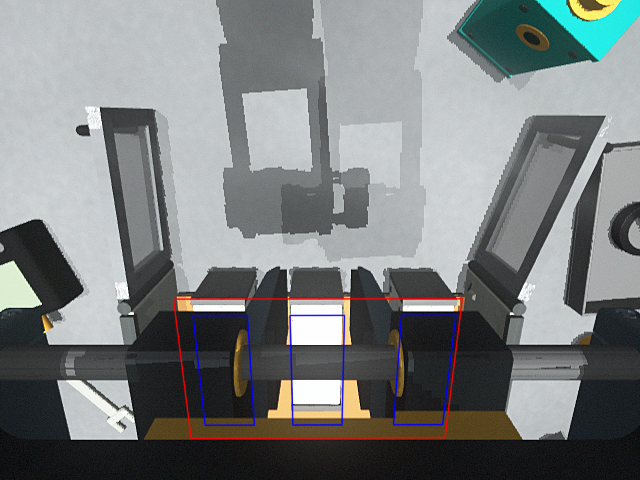

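```bash
python3 -m jog '-.03 -.004 .05 0 0 0;-.06 -.004 .12 0 0 0;-.066 -.004 .2 0 0 0;-.066 -.004 .28 0 0 0;-.066 -.004 .36 0 0 0;-.066 -.004 .42 0 0 0;-.066 -.004 .47 0 0 0;-.066 -.004 .5 0 0 0;-.066 -.004 .5 0 0 0;-.066 -.004 .5 0 0 0'
python3 -m jog '-.04 0 0 0 0 0;-.08 0 0 0 0 0;-.09 0 0 0 0 0;-.1 0 0 0 0 0;-.11 0 0 0 0 0;-.12 0 0 0 0 0;-.13 0 0 0 0 0;-.14 0 0 0 0 0;-.15 0 0 0 0 0;-.156 0 0 0 0 0;-.156 0 0 0 0 0'
python3 -c "
from h import *
s=state();print(w2bay(s['ee_pos'],B),s['torque'])
for n in ('scene','top'):
  c=calibration(n);grab_frame(n)
  for q,z in (('carrier2_outlet',52),('carrier2_foot',52)):
    for r in tip_of(q,n)[:3]: print(n,q,r['confidence'],w2bay(plane(r['location'],c,z),B).round())
"
```

```text
time_s: 42.17
ee_pos: [486.1, -0.5, 73.2]
ee_rot: [179.8, 0.3, 175.8]
force: [0.6, 0.9, 0.1]
gripper_width: 30.2
time_s: 43.08
ee_pos: [563.6, -6.3, 73.6]
ee_rot: [179.8, 0.2, 175.7]
force: [-2.9, -0.5, 0.9]
gripper_width: 30.3
[-30.53100932  -1.75351158  73.58154313] [0.02038168 0.42685771 0.06622426]
scene carrier2_outlet 0.77 [-511.  148.   52.]
scene carrier2_foot 0.93 [-258.  212.   52.]
scene carrier2_foot 0.68 [-16.   1.  52.]
scene carrier2_foot 0.42 [56.  3. 52.]
top carrier2_outlet 0.62 [-318.  215.   52.]
top carrier2_outlet 0.58 [157.  -9.  52.]
```

```bash
python3 -m jog '-.005 0 0 0 0 0;-.01 0 0 0 0 0;-.01 0 0 0 0 0;.05 0 0 0 0 0;.11 0 0 0 0 0;.16 0 0 0 0 0;.16 -.07 0 0 0 0;.16 -.14 0 0 0 0;.16 -.19 0 0 0 0;.16 -.214 0 0 0 0;.16 -.214 0 0 0 0;.16 -.214 0 0 0 0'
python3 -c "
from h import *
s=state();print(w2bay(s['ee_pos'],B),tool(bay2w(np.array([-26,-108.5,75]),B),175.96))"
```

```text
time_s: 44.38
ee_pos: [476.7, -107.3, 73.1]
ee_rot: [179.8, 0.3, 175.7]
force: [0.7, 0.3, -0.7]
gripper_width: 29.7
[-110.15011295 -108.62523468   73.09534561] (array([-0.1683,  0.0012, -0.0028]), array([ 0.0018,  0.0037, -0.0034]))
```

```bash
python3 -m jog '-.04 0 0 0 0 0;-.08 0 0 0 0 -.003;-.09 0 0 0 0 -.003;-.1 0 0 0 0 -.003;-.11 0 0 0 0 -.003;-.12 0 0 0 0 -.003;-.13 0 0 0 0 -.003;-.14 0 0 0 0 -.003;-.15 0 0 0 0 -.003;-.16 0 0 0 0 -.003;-.168 0 0 0 0 -.003;-.172 0 0 0 0 -.003;-.172 0 0 0 0 -.003'
python3 -m jog '.06 0 0 0 0 0;.12 0 0 0 0 0;.17 0 0 0 0 0;.17 .07 0 0 0 0;.17 .14 0 0 0 0;.17 .22 0 0 0 0;.17 .3 0 0 0 0;.17 .37 0 0 0 0;.17 .43 0 0 0 0;.17 .462 0 0 0 0;.17 .462 0 0 0 0;.17 .462 0 0 0 0'
python3 -c "
from h import *
s=state();print(w2bay(s['ee_pos'],B),tool(bay2w(np.array([-26,122.5,75]),B),175.96))"
```

```text
time_s: 45.47
ee_pos: [561.6, -113.4, 72.9]
ee_rot: [179.8, 0.2, 175.9]
force: [-3.2, 1.1, -1.8]
gripper_width: 30.3
time_s: 46.47
ee_pos: [493.9, 123.8, 73.7]
ee_rot: [179.8, 0.3, 176.1]
force: [-0.6, -0.6, -0.2]
gripper_width: 30.2
[-109.28545802  123.14800282   73.74496825] (array([-0.1666, -0.0016, -0.0016]), array([0.0024, 0.0036, 0.0011]))
```

```bash
python3 -m jog '-.04 0 0 0 0 0;-.08 0 0 0 0 0;-.09 0 0 0 0 0;-.1 0 0 0 0 0;-.11 0 0 0 0 0;-.12 0 0 0 0 0;-.13 0 0 0 0 0;-.14 0 0 0 0 0;-.15 0 0 0 0 0;-.16 0 0 0 0 0;-.167 0 0 0 0 0;-.172 0 0 0 0 0;-.172 0 0 0 0 0'
python3 -m jog '.06 0 0 0 0 0;.12 0 0 0 0 0;.17 0 -.06 0 0 0;.2 0 -.14 0 0 0;.22 .06 -.2 0 0 0;.22 .14 -.2 0 0 0;.22 .22 -.2 0 0 0;.22 .3 -.2 0 0 0;.22 .36 -.2 0 0 0;.22 .36 -.2 0 0 0;.22 .36 -.2 0 0 0' -1
python3 - <<'E'
from h import *
print(w2bay(state()["ee_pos"],B),tool(bay2w(np.array([-140,302,118]),B),175.96))
for n in ('scene','top'):
  c=calibration(n);im=grab_frame(n)
  for q,z in (('carrier2_outlet',52),('carrier2_foot',52),('left_door_mid',60),('right_door_mid',60)):
    for r in tip_of(q,n)[:4]: print(n,q,r['confidence'],w2bay(plane(r['location'],c,z),B).round())
out=im[:,:,::-1].copy()
draw(out,bay2w(BED,B),c)
for y in (122,-1,-108): draw(out,bay2w(np.array([[-10,y-30,92],[-10,y+30,92],[140,y+30,92],[140,y-30,92]]),B),c,(255,0,0))
cv2.imwrite("pics/top2.png",cv2.resize(out[120:320,200:440],None,fx=3,fy=3,interpolation=cv2.INTER_CUBIC))
E
```

```text
time_s: 47.55
ee_pos: [578.9, 117.6, 73.7]
ee_rot: [179.8, 0.2, 176.0]
force: [-2.6, -1.0, -1.2]
gripper_width: 29.8
time_s: 48.47
ee_pos: [481.7, 306.0, 173.9]
ee_rot: [179.8, 0.3, 176.2]
force: [-0.7, -0.9, 0.5]
gripper_width: 0.5
[-134.28367293  303.95736935  173.87568346] (array([ 0.0121, -0.0043,  0.1117]), array([0.0025, 0.0037, 0.0027]))
scene carrier2_foot 0.76 [-15.  -3.  52.]
scene carrier2_foot 0.63 [-257.  220.   52.]
scene left_door_mid 0.76 [-151.  235.   60.]
scene right_door_mid 0.82 [-151. -196.   60.]
top carrier2_outlet 0.57 [163.  -4.  52.]
top carrier2_foot 0.66 [ 3.  1. 52.]
top carrier2_foot 0.64 [-314.  187.   52.]
top left_door_mid 0.77 [-143.  225.   60.]
top right_door_mid 0.79 [-162. -196.   60.]
top right_door_mid 0.66 [166.  -3.  60.]
top right_door_mid 0.44 [  67. -107.   60.]
```

View pics/top2.png

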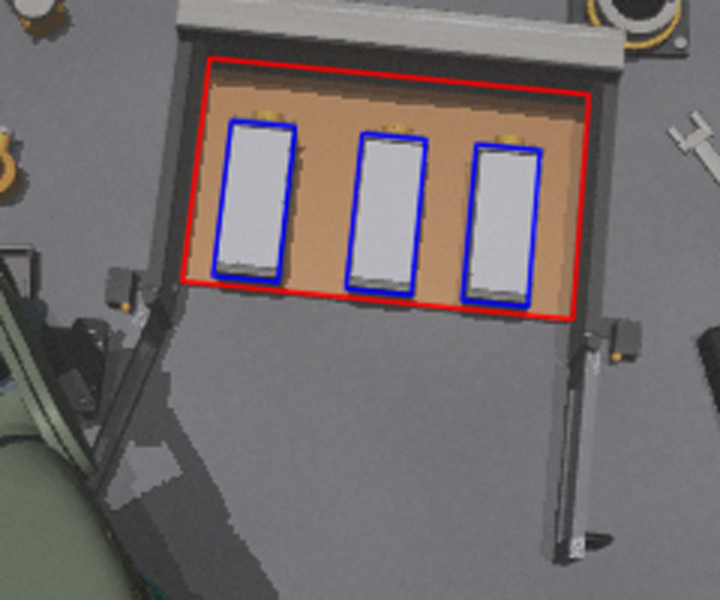

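```bash
python3 -m jog '.012 -.004 .04 0 0 0;.012 -.004 .08 0 0 0;.012 -.004 .105 0 0 0;.012 -.004 .112 0 0 0;.012 -.004 .112 0 0 0;.012 -.004 .112 0 0 0;.012 -.004 .112 0 0 0' -1
python3 -m jog '.01 -.03 0 0 0 0;.025 -.067 0 0 0 0;.035 -.09 0 0 0 0;.043 -.115 0 0 0 0;.052 -.14 0 0 0 0;.06 -.16 0 0 0 0;.062 -.18 0 0 0 0;.064 -.205 0 0 0 0;.062 -.23 0 0 0 0;.058 -.257 0 0 0 0;.052 -.282 0 0 0 0;.043 -.308 0 0 0 0;.031 -.332 0 0 0 0;.017 -.354 0 0 0 0;0 -.375 0 0 0 0;-.017 -.394 0 0 0 0;-.017 -.394 0 0 0 0'
python3 -c "
from h import *
print(w2bay(state()['ee_pos'],B),state()['force'])
for n in ('scene','top'):
  c=calibration(n);im=grab_frame(n)
  for r in tip_of('left_door_mid',n)[:2]: print(n,r['confidence'],w2bay(plane(r['location'],c,60),B).round())
"
```

```text
time_s: 49.55
ee_pos: [476.2, 302.9, 119.0]
ee_rot: [179.7, 0.3, 176.0]
force: [0.6, 0.2, 0.3]
gripper_width: 0.6
time_s: 50.97
ee_pos: [472.3, 103.9, 118.1]
ee_rot: [179.8, 0.4, 175.9]
force: [-0.2, 1.1, 0.2]
gripper_width: 0.4
[-129.41199668  101.72511208  118.1299115 ] [-0.22569635  1.12757249  0.19667507]
scene 0.69 [-88. 112.  60.]
```

```bash
python3 -m jog '-.018 -.013 0 0 0 0;-.037 -.026 0 0 0 0;-.055 -.035 0 0 0 0;-.07 -.043 0 0 0 0;-.084 -.049 0 0 0 0;-.1 -.055 0 0 0 0;-.115 -.06 0 0 0 0;-.125 -.062 0 0 0 0;-.133 -.063 0 0 0 0;-.133 -.063 0 0 0 0'
python3 -c "
from h import *
print(w2bay(state()['ee_pos'],B),state()['force'])"
python3 -m jog '-.004 0 0 0 0 0;-.008 0 0 0 0 0;-.008 0 0 0 0 0'
python3 -c "
from h import *
print(w2bay(state()['ee_pos'],B),state()['force'])
for n in ('scene','top'):
  c=calibration(n);im=grab_frame(n)
  for r in tip_of('left_door_mid',n)[:2]: print(n,r['confidence'],w2bay(plane(r['location'],c,60),B).round())
"
```

```text
time_s: 52.0
ee_pos: [533.2, 69.6, 117.9]
ee_rot: [179.8, 0.0, 176.0]
force: [-3.8, -0.1, 3.2]
gripper_width: 0.4
[-66.21913378  71.82093652 117.86229561] [-3.78850481 -0.09726648  3.20516802]
time_s: 52.25
ee_pos: [533.3, 69.5, 117.5]
ee_rot: [179.8, -0.5, 176.0]
force: [-10.1, 1.3, 6.7]
gripper_width: 0.5
[-66.11760391  71.71996365 117.52235296] [-10.05919822   1.32008682   6.68455981]
scene 0.4 [  26. -322.   60.]
top 0.53 [-43.  88.  60.]
```

```bash
python3 -m jog '.03 0 0 0 0 0;.08 0 -.05 0 0 0;.13 -.05 -.1 0 0 0;.18 -.12 -.112 0 0 0;.198 -.19 -.112 0 0 0;.198 -.26 -.112 0 0 0;.198 -.33 -.112 0 0 0;.198 -.4 -.112 0 0 0;.198 -.47 -.112 0 0 0;.198 -.54 -.112 0 0 0;.198 -.61 -.112 0 0 0;.198 -.674 -.112 0 0 0;.198 -.674 -.112 0 0 0;.198 -.674 -.112 0 0 0;.198 -.674 -.112 0 0 0;.198 -.674 -.112 0 0 0'
python3 - <<'E'
from h import *
print(w2bay(state()["ee_pos"],B),tool(bay2w(np.array([-165,-265,118]),B),175.96), state()["qpos"].round(), state()["force"])
for n in ('scene','top'):
  c=calibration(n);im=grab_frame(n)
  for q in ('left_door_mid','right_door_mid'):
    for r in tip_of(q,n)[:2]: print(n,q,r['confidence'],w2bay(plane(r['location'],c,60),B).round())
E
```

```text
time_s: 53.78
ee_pos: [411.3, -258.9, 173.2]
ee_rot: [179.8, -0.5, 176.0]
force: [0.8, -0.5, -0.2]
gripper_width: 0.8
[-164.67292923 -264.4652579   173.21159764] (array([-0.0004, -0.0015,  0.1104]), array([ 0.0024, -0.0058,  0.0008])) [ -33.   14.  106.   -0.   61. -119.] [ 0.77960212 -0.45224891 -0.2336455 ]
scene left_door_mid 0.81 [-44.  92.  60.]
scene right_door_mid 0.69 [-157. -208.   60.]
scene right_door_mid 0.67 [-7.  7. 60.]
top left_door_mid 0.96 [-44.  88.  60.]
top right_door_mid 0.79 [-163. -199.   60.]
```

```bash
python3 -m jog '0 0 .04 0 0 0;0 0 .08 .002 -.005 0;0 0 .105 .002 -.005 0;0 0 .11 .002 -.005 0;0 0 .11 .002 -.005 0;0 0 .11 .002 -.005 0;0 0 .11 .002 -.005 0'
python3 -m jog '.004 .03 0 0 0 0;.008 .06 0 0 0 0;.01 .082 0 0 0 0;.012 .105 0 0 0 0;.014 .127 0 0 0 0;.013 .153 0 0 0 0;.01 .179 0 0 0 0;.003 .205 0 0 0 0;-.005 .23 0 0 0 0;-.017 .254 0 0 0 0;-.03 .277 0 0 0 0;-.047 .297 0 0 0 0;-.064 .317 0 0 0 0;-.064 .317 0 0 0 0;-.064 .317 0 0 0 0'
python3 -c "
from h import *
print(w2bay(state()['ee_pos'],B),state()['force'])
for n in ('scene','top'):
  c=calibration(n);im=grab_frame(n)
  for r in tip_of('right_door_mid',n)[:2]: print(n,r['confidence'],w2bay(plane(r['location'],c,60),B).round())
"
```

```text
time_s: 54.67
ee_pos: [411.7, -259.5, 119.4]
ee_rot: [-179.9, 0.1, 176.0]
force: [-0.2, -0.4, 0.8]
gripper_width: 0.4
time_s: 55.92
ee_pos: [454.9, -103.1, 119.3]
ee_rot: [-179.9, 0.1, 176.1]
force: [0.1, 0.2, 0.2]
gripper_width: 0.5
[-132.17474853 -105.97802978  119.26464479] [0.12923582 0.21463151 0.17135415]
scene 0.87 [-90. -96.  60.]
```

```bash
python3 -m jog '-.02 .017 0 0 0 0;-.039 .033 0 0 0 0;-.055 .042 0 0 0 0;-.07 .05 0 0 0 0;-.086 .057 0 0 0 0;-.1 .062 0 0 0 0;-.115 .067 0 0 0 0;-.125 .07 0 0 0 0;-.132 .072 0 0 0 0;-.132 .072 0 0 0 0'
python3 -m jog '-.004 0 0 0 0 0;-.008 0 0 0 0 0;-.008 0 0 0 0 0'
python3 -c "
from h import *
print(w2bay(state()['ee_pos'],B),state()['force'])"
python3 -m jog '.03 0 0 0 0 0;.08 0 -.05 0 0 0;.13 0 -.15 0 0 0;.2 0 -.25 0 0 0;.25 -.05 -.35 0 0 0;.25 -.15 -.4 0 0 0;.25 -.25 -.4 0 0 0;.25 -.3 -.4 0 0 0;.25 -.3 -.4 0 0 0;.25 -.3 -.4 0 0 0;.25 -.3 -.4 0 0 0;.25 -.3 -.4 0 0 0'
python3 - <<'E'
from h import *
print(w2bay(state()["ee_pos"],B))
for n in ('scene','top'):
  c=calibration(n);im=grab_frame(n)
  for q,z in (('left_door_mid',60),('right_door_mid',60),('guard_mid',34),('valve_head',0),('spanner',0)):
    for r in tip_of(q,n)[:2]: print(n,q,r['confidence'],w2bay(plane(r['location'],c,z),B).round(),plane(r['location'],c,z).round())
  cv2.imwrite(f"pics/end_{n}.png",cv2.resize(im[70:330,140:480,::-1],None,fx=2.2,fy=2.2,interpolation=cv2.INTER_CUBIC))
a=cv2.imread("pics/end_top.png");b=cv2.imread("pics/end_scene.png")
cv2.imwrite("pics/end.png",cv2.resize(np.vstack([a,b]),None,fx=.52,fy=.52,interpolation=cv2.INTER_AREA)); print(a.shape)
E
```

```text
time_s: 56.95
ee_pos: [522.6, -72.4, 119.0]
ee_rot: [-180.0, -0.0, 176.0]
force: [-0.8, -0.2, -0.5]
gripper_width: 0.4
time_s: 57.2
ee_pos: [522.8, -72.4, 118.7]
ee_rot: [-180.0, -0.5, 176.0]
force: [-9.3, 0.5, 6.2]
gripper_width: 0.4
[-66.59783403 -70.52571031 118.7029095 ] [-9.26833538  0.51763334  6.24360646]
time_s: 58.2
ee_pos: [389.3, -212.9, 319.5]
ee_rot: [180.0, -0.5, 176.0]
force: [0.3, -0.0, -0.2]
gripper_width: 0.4
[-189.84819648 -220.10896315  319.49852857]
scene left_door_mid 0.95 [-40.  97.  60.] [561.  93.  60.]
scene left_door_mid 0.18 [ 85. 132.  60.] [689. 119.  60.]
scene guard_mid 0.65 [-121.  371.   34.] [500. 372.  34.]
scene valve_head 0.67 [ 81. 383.   0.] [702. 370.   0.]
scene spanner 0.76 [ 156. -336.    0.] [ 726. -353.    0.]
top left_door_mid 0.86 [-38.  93.  60.] [563.  88.  60.]
top right_door_mid 0.89 [-47. -92.  60.] [541. -95.  60.]
top right_door_mid 0.52 [-118.  359.   60.] [502. 360.  60.]
top guard_mid 0.61 [-113.  367.   34.] [507. 367.  34.]
top valve_head 0.61 [ 90. 381.   0.] [711. 367.   0.]
top valve_head 0.34 [  85. -108.    0.] [ 672. -121.    0.]
top spanner 0.94 [ 148. -331.    0.] [ 718. -347.    0.]
(572, 748, 3)
```

View pics/end_top.png

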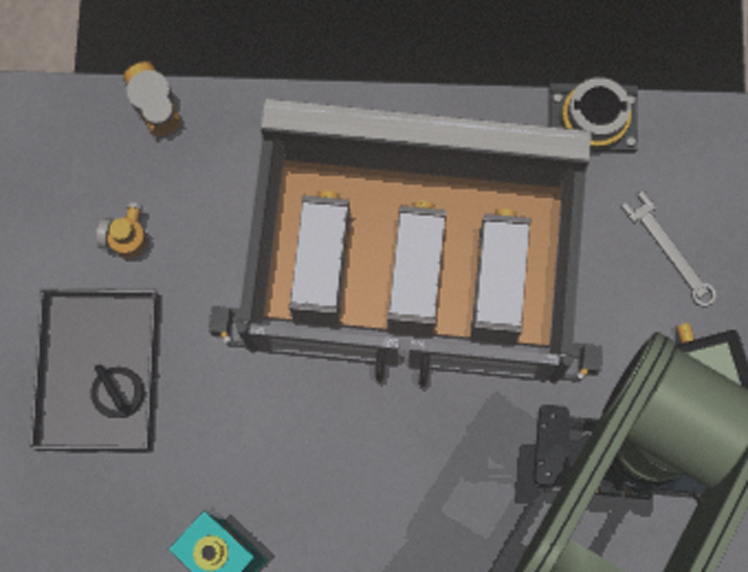

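View pics/end_scene.png

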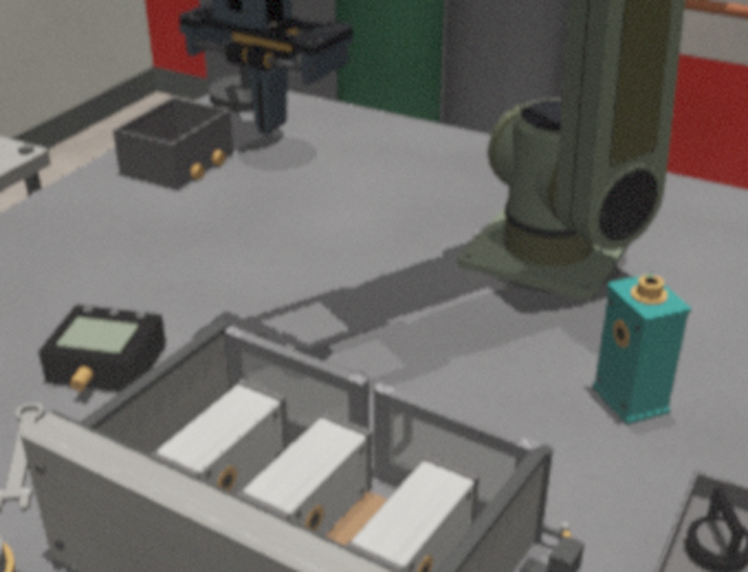

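```bash
python3 -c "
from workcell import *
print(state()['time_s'],job_done())"
```

```text
the job is handed in; nothing more can be done
58.8 None
```

I handed the job in at 58.8 s, with every step done in the order asked and nothing touching the robot.

- **Parts:** The only part I found on the bed was the black gauge guard. I put it in the tray. It was later knocked a few centimetres, but the last pictures show it still inside.
- **Carriers:** I lifted all three carriers a few millimetres, set their feet against the bed edge and tipped them with a push high on the face. They landed with their feet 30 to 40 mm out over the front edge, so I pushed them in. They now lie flat and straight with the outlets toward the baffle and the feet about 8 mm out, clear of the doors.
- **Dragging slip:** My first attempt slid the left carrier along the bench, and it tilted in the grip. I let go, it settled upright, and I gripped it again and lifted it instead.
- **Doors:** Both doors were pushed to a hard stop. The force rose to about 10 N on the left and 9 N on the right, at matching tool positions.
- **Last checks:** The left door's mid point read bay x -38 to -40 against an expected -40. The right door read -47 in the top picture and the network missed it in the scene picture. I took that as detector error, because the stop position matched the left door and both pictures show it shut. The valve head and spanner read within about 10 mm of where they started, and nothing went near the turquoise look-alike.

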